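# Load the soldering board over the lip into its sprung nest under the microscope

### The job

Load the white ceramic soldering board into the nest under the microscope: set it down on the entry, end-on between the cheeks with its leading end up on the front lip, and let go. Then push it from behind over the lip and against the sprung jaw, gently because the ceramic is brittle, press its rear end down behind the lip so that the whole board lies flat in the pocket, and leave it held there. Do not knock the microscope or shift the other things on the bench.

Things in the scene. Friction and masses are not known exactly. Their poses are not given: they have to be found in the camera images.
- board_center (a point): Centre (half-way up) of the white ceramic soldering board, a loose flat slab 120 mm long (x axis) x 62 wide (y) x 16 thick (z up), 0.12 to 0.24 kg, lying flat on the bench to the robot's left at the start. A brass disc 34 mm across, 4 mm thick, is pinned on top in its middle (pins stand 7 mm). Either end may go first.
- nest: Aluminium nest for the board, bolted to the bench. Origin: on the bench, in its middle plane, under the pocket-side face of the front lip; x is the way in (away from the robot), y across, z up. From x = -125 to -50 mm it is a loading tongue 34 mm wide, from there to 142 mm a plate 85 mm wide; top of both 10 mm above the bench.
- lip (a point): Middle of the top of the front lip: a fixed brass bar across the nest from nest x = -6 to 0 mm, rounded on top, 18 mm above the bench, so 8 mm above the tongue before it and the pocket floor behind it. Axes as the nest's.
- pocket (a point): Middle of the pocket floor, 10 mm above the bench, 60 mm past the lip; axes as the nest's. Grey cheeks, top 26 mm above the bench, 70 mm apart inside, line both sides from nest x = -41 to 142 mm, their front ends flared out to -54 mm: fingers astride the board do not fit between or over them, so it is set down with its rear part still out in front of them.
- jaw (a joint): Blue sprung jaw across the far end of the pocket, top 26 mm above the bench. At 0 (m, rest) its face is 117 mm past the lip; it gives way up to 0.009 away from the lip, 3 N at first rising to 5.7 N. The 120 mm board thus only fits behind the lip with the jaw pressed back 3 mm or more; the jaw then holds it against the lip, and by friction keeps its rear end from dropping until pressed down.
- microscope: Microscope on a boom stand, fixed. Origin: on the bench under the lens, at nest x = 60 mm. Lowest part: ring light 80 mm across, underside 141 mm above the bench; head above it to 0.41 m. The boom runs to the robot's right at 261 mm height. A gripper upright over the lip can hit the ring light: lean it back towards the robot, some 20 degrees on reaching the lip, 30 when pressing the board's rear end down.
- charcoal: Black charcoal block 115 x 60 x 30 mm, loose, origin at the centre of its underside; leave it.
- third_hand: Third-hand stand, 75 mm square steel base, post 183 mm high with small arms reaching 60 mm, loose, origin at the centre of its underside; leave it.
- jar: Amber jar 56 mm across, 62 mm high, loose, origin at the centre of its underside; leave it.
Mind the look-alikes: they are no part of the job. Leave any green or turquoise look-alike of the part that bears board_center alone.

How it is judged:
On the way:
1. the board lies on the entry between the cheeks, leading end on or past the lip but not yet over it, and has been let go (x of board_center in the frame of nest between -0.067 and -0.005 m and y of board_center in the frame of nest between -0.01 and 0.01 m and height (world z) of board_center below 0.032 m and angle between the x axis of board_center and the x axis of nest, either way round below 0.2 rad and contact force between the fingers and board below 0.1 N and linear speed of board below 0.02 m/s), for 0.2 s.
At the end, for the whole second after the job is handed in: the board lies at rest, face up and flat (within 0.03 rad) on the pocket floor (its centre 18 mm above the bench, within 2.5 mm; centre 57 to 65 mm past the lip), held between lip and jaw (jaw pressed back more than 1 mm) and let go; charcoal, third hand and jar are within 20 mm of where they were (x of board_center in the frame of nest between 0.057 and 0.065 m and y of board_center in the frame of nest between -0.006 and 0.006 m and height (world z) of board_center between 0.015 and 0.0205 m and value of joint jaw above 0.001 m and angle between board_center's own z axis and vertical below 0.03 rad and linear speed of board below 0.01 m/s and distance of each of charcoal, third_hand, jar from where it was at the start of the episode below 0.02 m); the robot touches nothing.
It fails at once if the board is rammed against the nest (over 40 N) (contact force between board and nest above 40 N).
It fails at once if the microscope is knocked (over 5 N) (contact force between microscope and anything else above 5 N).
It fails at once if the charcoal block, third hand or jar is shifted over 20 mm (distance of any of charcoal, third_hand, jar from where it was at the start of the episode above 0.02 m).
It also fails if it takes over 64 s, if anything falls off the work surface, if the arm or the gripper's body presses on something with over 40 N, if the wrist force passes 120 N, or if a joint passes its speed limit or range.

### The arm

A 6-joint arm with a two-finger parallel gripper is mounted at the origin on the work surface. World frame = base frame: x ahead of the robot, y to its left, z up, the work surface at z = 0. Lengths are in m, angles in rad, forces in N, time in s.
With the tool pointing down it reaches from about 0.4 to 0.825 m from the base axis. Payload 7 kg.
Tool frame: the origin (TCP) lies midway between the tips of the shut fingers; the grasp point (between the pads) lies hold_point_z behind it (hold_point_z is the distance from the TCP to the grasp point, in m); z points along the fingers, y is the line along which they close (so a half turn about z gives the same grasp; the last joint's range is limited). The gripper opens to 88 mm and grips with 3 to 60 N. Pads are 19 mm wide; open, the fingers measure 130 mm over their backs; the gripper's body (78 mm by 193 mm) begins 47 mm behind the grasp point.
Start: joints at [1.604, 0.359, 0.012, 0, -1.224, -0.288], TCP at [0.17, 0.653, 0.227] pointing down, gripper open.
Joint ranges: [-3.07, 3.07], [-1.43, 2.12], [-1.02, 1.25], [-3.03, 1.67], [-3.05, -0], [-3.03, 3.03]. Speed limits (rad/s): [2.39, 2.39, 3.01, 3.14, 3.14, 3.14].

### API

Orientations are given as [roll, pitch, yaw] about the fixed x, y, z axes, in that order (R = Rz(yaw) Ry(pitch) Rx(roll)).
In Python, from station import * gives the robot as it stands.
- The arm moves only by the tool apply_moves, never from a script. Its argument "steps" is a list of rows, each an object with "translation": the shift along the world's x, y, z scaled (see below), a list of three; "rotation": the turn, a rotation vector about the world's x, y, z scaled (see below), a list of three. A call has exactly 10 rows; each row is the pose to reach, as a shift and turn from the pose commanded when the call began; what a row does not reach only later rows make up. The controller multiplies each number of a shift by 250 mm and each number of a turn by 30 degrees. A row lasts 1/12 s, in which the tool goes at most 41.7 mm and 7.16 degrees, less where a joint would pass 70% of its speed; a pose out of reach is approached as far as the arm can. A call with a number of a shift or a turn outside -1 to 1 is refused whole. A call with a gripper value outside its range is refused whole. "jaw" is the closure, from -1 (fully open) to 1 (shut), so that 0 is half open, set as the call begins (left out, the last holds). The fingers move at their own pace and stop on an object; "newtons" is the grip in N (left out, the last holds). Time passes only in rows, so rows that repeat a pose let the fingers close, or fill a call up. It gives the time, the measured TCP pose, the force, the opening and the grip force at its end, in the units of the state.
- get_state(): the state, without advancing time (a new reading comes with each control period).
- grab_frame(name): name is "side" or "top"; returns the picture (420x560x3 uint8, blue, green, red); there is no depth.
- camera_model(name): a dict with "fx", "fy", "cx", "cy" (pixels), "xyz" and "rotation" of the camera in the world. Camera axes: x right, y down, z forward; pixel columns grow to the right and rows downward; lengths in m; the calibration is good to about 2 mm. A picture is of the moment at which its call begins. camera_model takes no time and is no camera call.
- job_done(): hands the job in; it is judged then, once.
The state is a dict: "t": time; "q": joint angles; "qd": joint speeds; "joint_efforts": joint torques, N m; "eef_pos": TCP position; "ee_rot": TCP orientation; "force": force on the tool from outside, world axes, zero at the start; "moment": the same for the moment, N m; "width": finger opening in m; "gripper_force": force on a finger pad.
Only numpy, scipy, OpenCV 4.12 (cv2) and the standard library are available. Lean on these libraries where they do the work, as an engineer would, in place of code of your own. Each camera call takes 0.05 s, during which the arm holds its last target. There are 200 camera calls.

## Working session

There is one attempt and no reset: what is moved stays moved. The work goes in short steps, Python scripts to look and compute and a tool call to move; the robot and the scene stay as the last step left them, time stands still between calls to the robot, and variables do not carry over. Pictures are saved under pics/ and viewed, at most 10 in all, crops included, and the job is handed in when it is done.

Besides the shell and the picture viewer there is one more tool, called after "Emit:" as name(argument=value, ...) on one line, values as JSON. apply_moves: Moves the arm, as the interface text tells. Shifts and turns lie within -1 to 1; 1 stands for 250 mm of shift or 30 degrees of turn. Its arguments: {"type":"object","properties":{"steps":{"type":"array"},"jaw":{"type":"number"},"newtons":{"type":"number"}},"required":["steps"]}

```bash
mkdir -p pics; python3 - <<'E'
from station import *
import cv2
for n in("top","side"):
    cv2.imwrite(f"pics/{n}0.png",grab_frame(n)); print(n,camera_model(n))
print(get_state())
E
```

```text
top {'fx': 486.3720879160239, 'fy': 486.3720879160239, 'cx': 275.39328217148807, 'cy': 205.84935993911043, 'xyz': array([0.26616915, 0.02316919, 1.19244328]), 'rotation': array([-2.94024381,  0.00405123, -1.54766203])}
side {'fx': 389.3744537150818, 'fy': 389.3744537150818, 'cx': 276.13368795032983, 'cy': 209.20258423578161, 'xyz': array([0.48086496, 0.8407158 , 0.84321351]), 'rotation': array([-2.32618463e+00, -2.59359313e-03, -3.11938041e+00])}
{'t': 0.1, 'q': array([ 1.60407011e+00,  3.59326687e-01,  1.11782416e-02, -2.64685009e-04,
       -1.22410010e+00, -2.88074293e-01]), 'qd': array([ 0.00077247, -0.00037725,  0.00513099,  0.00243844,  0.00140993,
       -0.00148073]), 'joint_efforts': array([-7.48153343e-04, -5.84164488e+01,  2.93749738e+01,  7.01553851e+00,
        1.01087141e-02, -5.34005301e-05]), 'eef_pos': array([0.17008328, 0.6527891 , 0.22572897]), 'ee_rot': array([ 3.14012958e+00, -1.74033896e-04, -2.54890504e-01]), 'force': array([ 0.50505743, -0.46298268,  0.62591092]), 'moment': array([-0.0156249 , -0.04478223, -0.00551206]), 'gripper_force': 0.0, 'width': 0.0874777078374982}
```

View pics/top0.png

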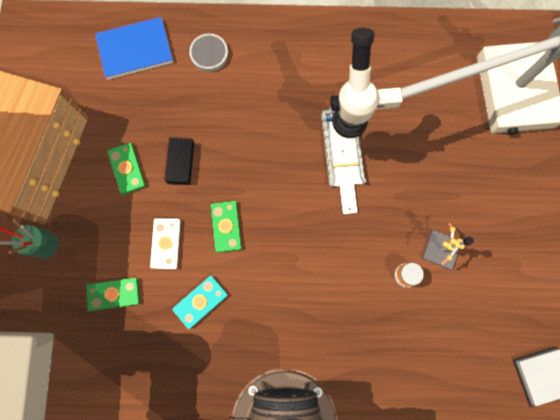

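View pics/side0.png

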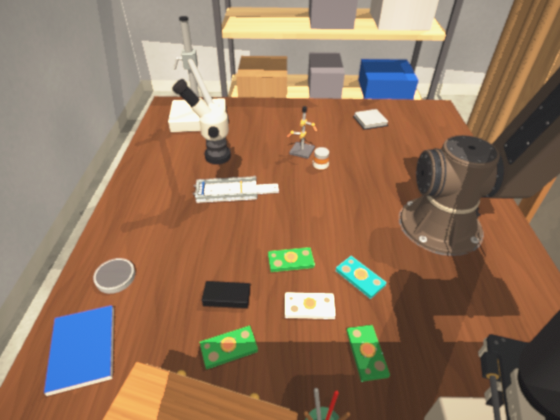

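The top view shows the white board at (166,244). Look-alikes are green at (126,168), (226,226) and (112,294), and turquoise at (200,302). Only the white one fits "white ceramic". The nest is at about (345,150)–(349,213), with the tongue end towards the robot. I'll confirm both in an enlarged crop.

```bash
python3 - <<'E'
import cv2,numpy as np
t=cv2.imread("pics/top0.png");s=cv2.imread("pics/side0.png")
f=lambda im,x,y,w,h,k:cv2.resize(im[y:y+h,x:x+w],None,fx=k,fy=k,interpolation=cv2.INTER_CUBIC)
a=np.hstack([f(t,130,210,70,70,5),f(t,310,105,75,115,5)[:0] if 0 else f(t,310,150,70,70,5)])
b=np.hstack([f(s,270,275,80,50,4.375),f(s,190,165,100,50,3.5)[:175] if 0 else cv2.resize(s[165:215,190:290],(350,219))])
h=min(b.shape[0],219)
cv2.imwrite("pics/crop1.png",np.vstack([a,b[:h]]))
E
```

```text
(no output)
```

View pics/crop1.png

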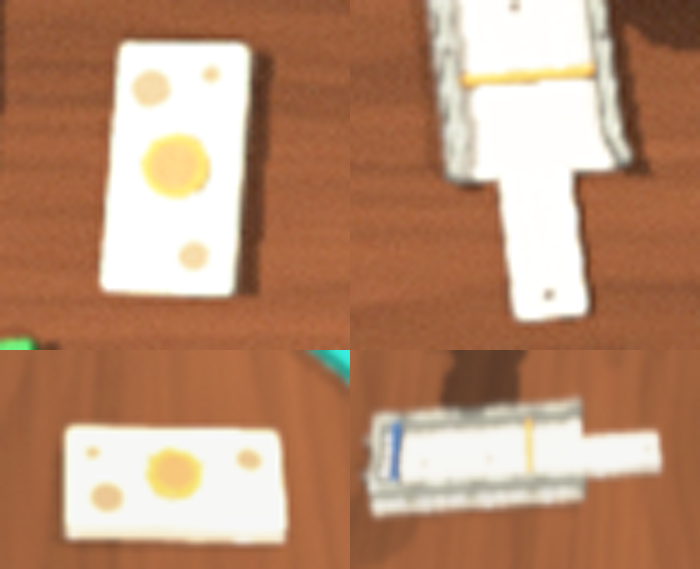

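The crop confirms it: white slab with a brass disc, board corners in the top view at about (153.6,218.4), (180,218.4), (177,269.4) and (150.2,268.4). The lip runs (332.6,166)–(358.8,164.2) and the tongue end (343,214)–(357.8,212.8). Next I'll fit both poses using both cameras.

```bash
cat > h.py <<'E'
from station import *
import numpy as np, cv2
from scipy.spatial.transform import Rotation as R
from scipy.optimize import least_squares
def proj(n,p):
    c=camera_model(n); q=(np.atleast_2d(p)-c["xyz"])@R.from_euler("xyz",c["rotation"]).as_matrix()
    return np.c_[c["cx"]+c["fx"]*q[:,0]/q[:,2],c["cy"]+c["fy"]*q[:,1]/q[:,2]]
def ray(n,uv,z):
    c=camera_model(n); d=R.from_euler("xyz",c["rotation"]).apply([(uv[0]-c["cx"])/c["fx"],(uv[1]-c["cy"])/c["fy"],1])
    return c["xyz"]+d*(z-c["xyz"][2])/d[2]
E
python3 - <<'E'
from h import *
def fit(obs,x0):
    def pt(v,p):
        c,s=np.cos(v[2]),np.sin(v[2]); return [v[0]+c*p[0]-s*p[1],v[1]+s*p[0]+c*p[1],p[2]]
    f=lambda v:np.concatenate([proj(n,pt(v,p))[0]-uv for n,p,uv in obs])
    r=least_squares(f,x0); return r.x, np.round(r.fun,1)
T=lambda u,v:(u/5+130,v/5+210); S=lambda u,v:(270+u/4.375,275+(v-350)/4.375)
bt=[("top",(.06,.031,.016),T(118,42)),("top",(.06,-.031,.016),T(250,42)),("top",(-.06,-.031,.016),T(235,297)),("top",(-.06,.031,.016),T(101,292)),("top",(0,0,.02),T(176,165))]
# side camera: top face corners, image left = +x
bs=[("side",(0,0,.02),S(174,475)),("side",(.06,-.031,.016),S(67,428)),("side",(-.06,-.031,.016),S(278,431)),]
NT=lambda u,v:(310+(u-350)/5,150+v/5); NS=lambda u,v:(190+(u-350)/3.5,165+(v-350)/4.38)
nt=[("top",(-.003,.035,.018),NT(463,80)),("top",(-.003,-.035,.018),NT(594,71)),("top",(-.125,.017,.01),NT(515,320)),("top",(-.125,-.017,.01),NT(589,314))]
ns=[("side",(-.003,-.035,.018),NS(529,420)),("side",(-.003,.035,.018),NS(530,471)),("side",(-.125,-.017,.01),NS(660,432)),("side",(-.125,.017,.01),NS(661,470)),("side",(.117,-.035,.026),NS(402,424)),("side",(.117,.035,.026),NS(399,478))]
for o,x0 in((bt,[.3,.3,0]),(bs,[.3,.3,0]),(bt+bs,[.3,.3,0]),(nt,[.4,-.1,0]),(ns,[.4,-.1,0]),(nt+ns,[.4,-.1,0])): print(*fit(o,x0))
E
```

```text
[0.40700445 0.29912517 0.00432301] [ 0.7  0.5 -0.6  0.9 -0.5 -1.   0.6 -0.5 -0.3  0.2]
[0.40763905 0.300963   0.00314606] [ 0.2 -0.5  0.2  0.2 -0.4  0.3]
[0.40720911 0.29965901 0.00494526] [ 0.4  0.4 -0.8  0.8 -0.7 -1.1  0.4 -0.6 -0.5  0.1  0.3 -0.9  0.3 -0.2
 -0.3 -0.1]
[ 0.61683591 -0.13998886  0.0982401 ] [-0.8  0.1  0.8 -0.1  0.5 -0.1 -0.6  0.1]
[ 0.61713238 -0.13603847  0.1008413 ] [ 0.2 -0.2  0.2  1.9 -0.5  0.6  0.1 -1.5  0.1 -1.2 -0.2  0.3]
[ 0.61701627 -0.13855408  0.10615641] [-1.4  0.1  0.2 -0.3  0.4 -0.1 -0.8 -0.1  0.3 -0.6  0.4  1.4 -0.5  0.
  0.1 -2.1  0.2 -1.6 -0.  -0.1]
```

```bash
cat >> h.py <<'E'
N=np.array([.617,-.1385]); NY=.102
def nest(x,y,z): 
    c,s=np.cos(NY),np.sin(NY); return np.array([N[0]+c*x-s*y,N[1]+s*x+c*y,z])
def plan(pos,lean,yaw):
    """delta in scaled units from measured pose to tool at pos, leaned back by lean deg, heading yaw"""
    st=get_state(); Rt=R.from_euler("xyz",[np.pi,0,yaw]); Rt=R.from_rotvec(-np.radians(lean)*np.array([-np.sin(yaw),np.cos(yaw),0]))*Rt
    rv=(Rt*R.from_euler("xyz",st["ee_rot"]).inv()).as_rotvec(degrees=True)/30
    d=(np.array(pos)-st["eef_pos"])/.25
    print("t",round(st["t"],2),"pos",st["eef_pos"].round(4),"rpy",st["ee_rot"].round(3),"F",st["force"].round(2),"w",round(st["width"],4)); print("shift",d.round(3),"turn",rv.round(3))
E
python3 - <<'E'
import station; print([ (k,getattr(station,k)) for k in dir(station) if 'hold' in k.lower()], [k for k in dir(station) if k[0]!='_'])
from h import *
print({k:v for k,v in get_state().items() if 'hold' in k})
plan([.3873,.300,.06],0,.0045)
plan([.3873,.300,.004],0,.0045)
E
```

```text
[('hold_point_z', 0.0188)] ['Unreachable', 'camera_model', 'get_state', 'grab_frame', 'hold_point_z', 'job_done']
{}
t 0.1 pos [0.1701 0.6528 0.2257] rpy [ 3.14  -0.    -0.255] F [ 0.51 -0.46  0.63] w 0.0875
shift [ 0.869 -1.411 -0.663] turn [ 0.003 -0.     0.495]
t 0.1 pos [0.1701 0.6528 0.2257] rpy [ 3.14  -0.    -0.255] F [ 0.51 -0.46  0.63] w 0.0875
shift [ 0.869 -1.411 -0.887] turn [ 0.003 -0.     0.495]
```

Emit:
apply_moves(steps=[{"translation": [0.08, -0.12, 0], "rotation": [0, 0, 0.05]}, {"translation": [0.16, -0.25, 0], "rotation": [0, 0, 0.1]}, {"translation": [0.24, -0.38, 0], "rotation": [0, 0, 0.15]}, {"translation": [0.32, -0.5, -0.05], "rotation": [0, 0, 0.2]}, {"translation": [0.4, -0.62, -0.1], "rotation": [0, 0, 0.25]}, {"translation": [0.48, -0.74, -0.15], "rotation": [0, 0, 0.3]}, {"translation": [0.56, -0.86, -0.2], "rotation": [0, 0, 0.35]}, {"translation": [0.64, -0.94, -0.25], "rotation": [0, 0, 0.4]}, {"translation": [0.75, -1, -0.3], "rotation": [0, 0, 0.45]}, {"translation": [0.869, -1, -0.35], "rotation": [0, 0, 0.495]}], jaw=-1, newtons=25)

```text
t: 0.93
eef_pos: [0.3875, 0.4002, 0.139]
ee_rot: [-3.142, 0.001, 0.005]
force: [-0.7, 0.6, -0.3]
width: 0.0876
gripper_force: 0.0
```

Emit:
apply_moves(steps=[{"translation": [0, -0.1, 0], "rotation": [0, 0, 0]}, {"translation": [0, -0.2, -0.05], "rotation": [0, 0, 0]}, {"translation": [0, -0.3, -0.1], "rotation": [0, 0, 0]}, {"translation": [0, -0.411, -0.15], "rotation": [0, 0, 0]}, {"translation": [0, -0.411, -0.2], "rotation": [0, 0, 0]}, {"translation": [0, -0.411, -0.24], "rotation": [0, 0, 0]}, {"translation": [0, -0.411, -0.28], "rotation": [0, 0, 0]}, {"translation": [0, -0.411, -0.28], "rotation": [0, 0, 0]}, {"translation": [0, -0.411, -0.28], "rotation": [0, 0, 0]}, {"translation": [0, -0.411, -0.28], "rotation": [0, 0, 0]}])

```text
t: 1.77
eef_pos: [0.3875, 0.3007, 0.0694]
ee_rot: [-3.142, -0.0, 0.005]
force: [0.1, 0.3, 0.1]
width: 0.0876
gripper_force: 0.0
```

```bash
python3 - <<'E'
from h import *
plan([.3873,.300,.004],0,.0045)
t=grab_frame("top");s=grab_frame("side")
f=lambda im,x,y:cv2.resize(im[y:y+80,x:x+100],(400,320),interpolation=cv2.INTER_CUBIC)
cv2.imwrite("pics/c2.png",np.hstack([f(t,115,205),f(s,260,260)]))
E
```

```text
t 1.77 pos [0.3875 0.3007 0.0694] rpy [-3.142 -0.     0.005] F [0.06 0.29 0.11] w 0.0876
shift [-0.001 -0.003 -0.262] turn [-0.  0. -0.]
```

View pics/c2.png

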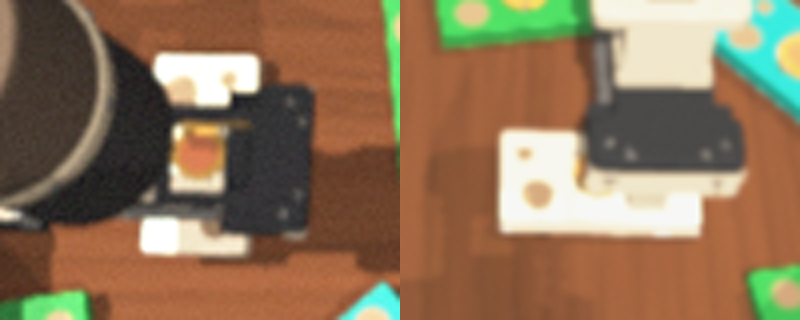

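The gripper straddles the white board just behind its disc. Next: go down, close, lift.

Emit:
apply_moves(steps=[{"translation": [0, 0, -0.08], "rotation": [0, 0, 0]}, {"translation": [0, 0, -0.16], "rotation": [0, 0, 0]}, {"translation": [0, 0, -0.22], "rotation": [0, 0, 0]}, {"translation": [0, 0, -0.25], "rotation": [0, 0, 0]}, {"translation": [0, 0, -0.264], "rotation": [0, 0, 0]}, {"translation": [0, 0, -0.264], "rotation": [0, 0, 0]}, {"translation": [0, 0, -0.264], "rotation": [0, 0, 0]}, {"translation": [0, 0, -0.264], "rotation": [0, 0, 0]}, {"translation": [0, 0, -0.264], "rotation": [0, 0, 0]}, {"translation": [0, 0, -0.264], "rotation": [0, 0, 0]}])

```text
t: 2.7
eef_pos: [0.3876, 0.3008, 0.0037]
ee_rot: [-3.14, -0.001, 0.004]
force: [0.0, 0.5, -0.5]
width: 0.0876
gripper_force: 0.0
```

Emit:
apply_moves(steps=[{"translation": [0, 0, 0], "rotation": [0, 0, 0]}, {"translation": [0, 0, 0], "rotation": [0, 0, 0]}, {"translation": [0, 0, 0], "rotation": [0, 0, 0]}, {"translation": [0, 0, 0], "rotation": [0, 0, 0]}, {"translation": [0, 0, 0], "rotation": [0, 0, 0]}, {"translation": [0, 0, 0], "rotation": [0, 0, 0]}, {"translation": [0, 0, 0], "rotation": [0, 0, 0]}, {"translation": [0, 0, 0], "rotation": [0, 0, 0]}, {"translation": [0, 0, 0], "rotation": [0, 0, 0]}, {"translation": [0, 0, 0], "rotation": [0, 0, 0]}], jaw=1, newtons=30)

```text
t: 3.53
eef_pos: [0.3874, 0.3003, 0.0031]
ee_rot: [3.141, 0.0, 0.004]
force: [-0.4, -0.9, 2.3]
width: 0.0616
gripper_force: 30.0
```

Emit:
apply_moves(steps=[{"translation": [0, 0, 0.03], "rotation": [0, 0, 0]}, {"translation": [0, 0, 0.08], "rotation": [0, 0, 0]}, {"translation": [0, 0, 0.14], "rotation": [0, 0, 0]}, {"translation": [0, 0, 0.2], "rotation": [0, 0, 0]}, {"translation": [0, 0, 0.26], "rotation": [0, 0, 0]}, {"translation": [0, 0, 0.3], "rotation": [0, 0, 0]}, {"translation": [0, 0, 0.34], "rotation": [0, 0, 0]}, {"translation": [0, 0, 0.34], "rotation": [0, 0, 0]}, {"translation": [0, 0, 0.34], "rotation": [0, 0, 0]}, {"translation": [0, 0, 0.34], "rotation": [0, 0, 0]}])

```text
t: 4.37
eef_pos: [0.3871, 0.3002, 0.0877]
ee_rot: [3.141, 0.0, 0.004]
force: [0.9, 0.3, -1.5]
width: 0.0613
gripper_force: 30.0
```

```bash
python3 - <<'E'
from h import *
print(nest(-.075,0,0))
plan(nest(-.075,0,.09),4,NY)
E
```

```text
[ 0.54238981 -0.14613674  0.        ]
t 4.37 pos [0.3871 0.3002 0.0877] rpy [3.141 0.    0.004] F [ 0.9   0.34 -1.46] w 0.0613
shift [ 0.621 -1.785  0.009] turn [ 0.008 -0.134  0.187]
```

Emit:
apply_moves(steps=[{"translation": [0.02, -0.06, 0], "rotation": [0, 0, 0.01]}, {"translation": [0.05, -0.15, 0], "rotation": [0, 0, 0.02]}, {"translation": [0.09, -0.26, 0], "rotation": [0, 0, 0.03]}, {"translation": [0.13, -0.38, 0], "rotation": [0, 0, 0.04]}, {"translation": [0.17, -0.5, 0], "rotation": [0, 0, 0.05]}, {"translation": [0.21, -0.62, 0], "rotation": [0, 0, 0.06]}, {"translation": [0.25, -0.74, 0], "rotation": [0, 0, 0.07]}, {"translation": [0.29, -0.85, 0], "rotation": [0, 0, 0.08]}, {"translation": [0.32, -0.94, 0], "rotation": [0, 0, 0.09]}, {"translation": [0.35, -1, 0], "rotation": [0, 0, 0.1]}])

```text
t: 5.2
eef_pos: [0.4743, 0.0481, 0.0871]
ee_rot: [3.141, 0.002, 0.056]
force: [0.0, 0.1, -2.1]
width: 0.0618
gripper_force: 30.0
```

Emit:
apply_moves(steps=[{"translation": [0.03, -0.1, 0], "rotation": [0, -0.01, 0.01]}, {"translation": [0.06, -0.2, 0], "rotation": [0, -0.03, 0.02]}, {"translation": [0.1, -0.32, 0], "rotation": [0, -0.05, 0.04]}, {"translation": [0.14, -0.44, 0], "rotation": [0, -0.08, 0.06]}, {"translation": [0.18, -0.56, 0], "rotation": [0, -0.1, 0.07]}, {"translation": [0.22, -0.66, 0], "rotation": [0, -0.12, 0.08]}, {"translation": [0.25, -0.74, 0], "rotation": [0.01, -0.134, 0.087]}, {"translation": [0.27, -0.785, 0], "rotation": [0.01, -0.134, 0.087]}, {"translation": [0.27, -0.785, 0], "rotation": [0.01, -0.134, 0.087]}, {"translation": [0.27, -0.785, 0], "rotation": [0.01, -0.134, 0.087]}])

```text
t: 6.03
eef_pos: [0.5417, -0.1464, 0.0868]
ee_rot: [3.141, -0.068, 0.1]
force: [-1.0, -0.4, -1.9]
width: 0.0617
gripper_force: 30.0
```

```bash
python3 - <<'E'
from h import *
plan(nest(-.075,0,.017),4,NY)
t=grab_frame("top");s=grab_frame("side")
f=lambda im,x,y:cv2.resize(im[y:y+120,x:x+100],(400,480),interpolation=cv2.INTER_CUBIC)
cv2.imwrite("pics/c3.png",np.hstack([f(t,300,120),f(s,190,120)]))
E
```

```text
t 6.03 pos [ 0.5417 -0.1464  0.0868] rpy [ 3.141 -0.068  0.1  ] F [-0.96 -0.44 -1.92] w 0.0617
shift [ 0.003  0.001 -0.279] turn [ 0.001 -0.003  0.003]
```

View pics/c3.png

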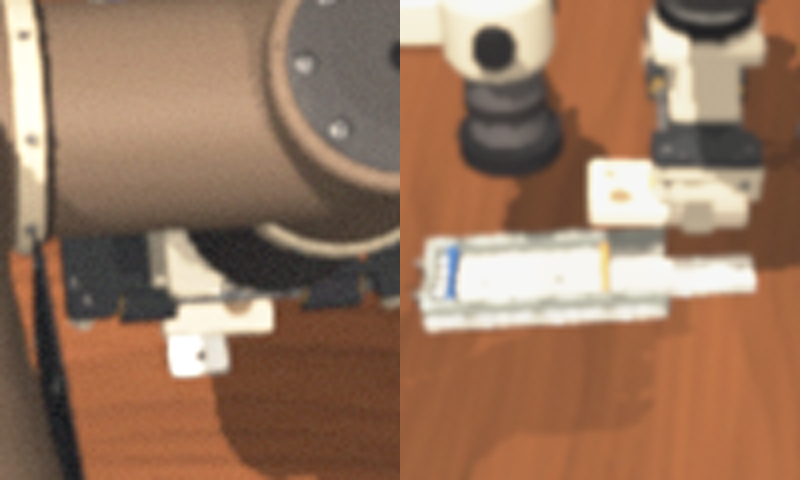

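```bash
python3 - <<'E'
from h import *
st=get_state(); Rt=R.from_euler("xyz",st["ee_rot"])
# tool: x fwd, y right, z down
def b(x,y,z): # board frame (z up from bottom) -> world
    return st["eef_pos"]+Rt.apply([x+.02,-y,-(z-.0031)])
pts=[b(.06,.031,.016),b(.06,-.031,.016),b(-.06,.031,.016),b(-.06,-.031,.016),b(-.06,.031,0),b(-.06,-.031,0)]
print(np.round(pts,4)); print("side",proj("side",pts[:2]).round(1)," obs (237,160)R far,(237,175.5) near")
print("top",proj("top",pts[2:]).round(1)," obs bottom line (340.7,203)-(368.2,202.5)")
print("tongue end top",proj("top",[nest(-.125,.017,.01),nest(-.125,-.017,.01)]).round(1),"obs",(300+170/4,120+376/4),(300+228/4,120+372/4))
print("lip side",proj("side",[nest(-.003,.035,.018),nest(-.003,-.035,.018)]).round(1),"obs",190+205/4,120+290/4,120+241/4)
E
```

```text
[[ 0.617  -0.1066  0.1057]
 [ 0.6234 -0.1682  0.1057]
 [ 0.4979 -0.1188  0.0974]
 [ 0.5043 -0.1805  0.0974]
 [ 0.499  -0.1187  0.0815]
 [ 0.5054 -0.1804  0.0815]]
side [[238.1 171.9]
 [237.9 160. ]]  obs (237,160)R far,(237,175.5) near
top [[341.4 203.7]
 [368.2 201.6]
 [340.5 204.6]
 [366.9 202.6]]  obs bottom line (340.7,203)-(368.2,202.5)
tongue end top [[343.1 213.8]
 [356.8 212.8]] obs (342.5, 214.0) (357.0, 213.0)
lip side [[241.8 194. ]
 [241.5 180.4]] obs 241.25 192.5 180.25
```

Emit:
apply_moves(steps=[{"translation": [0, 0, -0.05], "rotation": [0, 0, 0]}, {"translation": [0, 0, -0.1], "rotation": [0, 0, 0]}, {"translation": [0, 0, -0.15], "rotation": [0, 0, 0]}, {"translation": [0, 0, -0.19], "rotation": [0, 0, 0]}, {"translation": [0, 0, -0.22], "rotation": [0, 0, 0]}, {"translation": [0, 0, -0.24], "rotation": [0, 0, 0]}, {"translation": [0, 0, -0.255], "rotation": [0, 0, 0]}, {"translation": [0, 0, -0.265], "rotation": [0, 0, 0]}, {"translation": [0, 0, -0.272], "rotation": [0, 0, 0]}, {"translation": [0, 0, -0.272], "rotation": [0, 0, 0]}])

```text
t: 6.97
eef_pos: [0.5424, -0.1458, 0.02]
ee_rot: [3.141, -0.07, 0.102]
force: [0.1, 0.7, -1.4]
width: 0.0618
gripper_force: 30.0
```

Emit:
apply_moves(steps=[{"translation": [0, 0, -0.002], "rotation": [0, 0, 0]}, {"translation": [0, 0, -0.004], "rotation": [0, 0, 0]}, {"translation": [0, 0, -0.006], "rotation": [0, 0, 0]}, {"translation": [0, 0, -0.007], "rotation": [0, 0, 0]}, {"translation": [0, 0, -0.007], "rotation": [0, 0, 0]}, {"translation": [0, 0, -0.007], "rotation": [0, 0, 0]}, {"translation": [0, 0, -0.007], "rotation": [0, 0, 0]}, {"translation": [0, 0, -0.007], "rotation": [0, 0, 0]}, {"translation": [0, 0, -0.007], "rotation": [0, 0, 0]}, {"translation": [0, 0, -0.007], "rotation": [0, 0, 0]}])

```text
t: 7.8
eef_pos: [0.5424, -0.1458, 0.0183]
ee_rot: [3.141, -0.07, 0.102]
force: [-0.3, 0.5, -1.8]
width: 0.0615
gripper_force: 30.0
```

Emit:
apply_moves(steps=[{"translation": [0, 0, -0.002], "rotation": [0, 0, 0]}, {"translation": [0, 0, -0.004], "rotation": [0, 0, 0]}, {"translation": [0, 0, -0.006], "rotation": [0, 0, 0]}, {"translation": [0, 0, -0.008], "rotation": [0, 0, 0]}, {"translation": [0, 0, -0.008], "rotation": [0, 0, 0]}, {"translation": [0, 0, -0.008], "rotation": [0, 0, 0]}, {"translation": [0, 0, -0.008], "rotation": [0, 0, 0]}, {"translation": [0, 0, -0.008], "rotation": [0, 0, 0]}, {"translation": [0, 0, -0.008], "rotation": [0, 0, 0]}, {"translation": [0, 0, -0.008], "rotation": [0, 0, 0]}])

```text
t: 8.63
eef_pos: [0.5424, -0.1458, 0.0163]
ee_rot: [3.141, -0.07, 0.102]
force: [0.6, -0.1, -1.8]
width: 0.0618
gripper_force: 30.0
```

Emit:
apply_moves(steps=[{"translation": [0, 0, -0.002], "rotation": [0, 0, 0]}, {"translation": [0, 0, -0.002], "rotation": [0, 0, 0]}, {"translation": [0, 0, -0.002], "rotation": [0, 0, 0]}, {"translation": [0, 0, -0.002], "rotation": [0, 0, 0]}, {"translation": [0, 0, -0.002], "rotation": [0, 0, 0]}, {"translation": [0, 0, -0.002], "rotation": [0, 0, 0]}, {"translation": [0, 0, -0.002], "rotation": [0, 0, 0]}, {"translation": [0, 0, -0.002], "rotation": [0, 0, 0]}, {"translation": [0, 0, -0.002], "rotation": [0, 0, 0]}, {"translation": [0, 0, -0.002], "rotation": [0, 0, 0]}], jaw=-1)

```text
t: 9.47
eef_pos: [0.5424, -0.1458, 0.0158]
ee_rot: [3.141, -0.07, 0.102]
force: [-0.0, -0.0, -0.5]
width: 0.0875
gripper_force: 0.0
```

Emit:
apply_moves(steps=[{"translation": [0, 0, 0.04], "rotation": [0, 0, 0]}, {"translation": [0, 0, 0.1], "rotation": [0, 0, 0]}, {"translation": [0, 0, 0.18], "rotation": [0, 0, 0]}, {"translation": [-0.04, 0, 0.22], "rotation": [0, 0, 0]}, {"translation": [-0.1, -0.01, 0.26], "rotation": [0, 0, 0]}, {"translation": [-0.18, -0.018, 0.3], "rotation": [0, 0, 0]}, {"translation": [-0.26, -0.026, 0.3], "rotation": [0, 0, 0]}, {"translation": [-0.34, -0.034, 0.3], "rotation": [0, 0, 0]}, {"translation": [-0.34, -0.034, 0.3], "rotation": [0, 0, 0]}, {"translation": [-0.34, -0.034, 0.3], "rotation": [0, 0, 0]}])

```text
t: 10.3
eef_pos: [0.457, -0.1545, 0.0919]
ee_rot: [3.141, -0.072, 0.102]
force: [0.7, -0.7, 0.3]
width: 0.0878
gripper_force: 0.0
```

```bash
python3 - <<'E'
from h import *
plan(nest(-.140,0,.017),10,NY)
t=grab_frame("top");s=grab_frame("side")
f=lambda im,x,y:cv2.resize(im[y:y+120,x:x+100],(400,480),interpolation=cv2.INTER_CUBIC)
cv2.imwrite("pics/c4.png",np.hstack([f(t,300,120),f(s,190,120)]))
E
```

```text
t 10.3 pos [ 0.457  -0.1545  0.0919] rpy [ 3.141 -0.072  0.102] F [ 0.68 -0.69  0.29] w 0.0878
shift [ 0.083  0.007 -0.3  ] turn [ 0.021 -0.195 -0.   ]
```

View pics/c4.png

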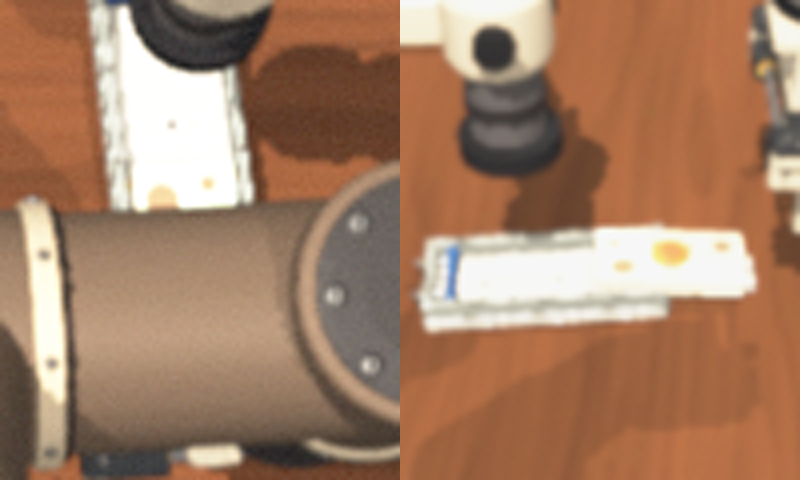

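The board lies between the cheeks with its leading end over the lip (side disc px (257.5,183.3)). Next: shut the fingers and go down behind it.

Emit:
apply_moves(steps=[{"translation": [0.02, 0.002, 0], "rotation": [0.005, -0.05, 0]}, {"translation": [0.04, 0.004, 0], "rotation": [0.01, -0.1, 0]}, {"translation": [0.06, 0.005, 0], "rotation": [0.015, -0.15, 0]}, {"translation": [0.06, 0.005, -0.05], "rotation": [0.02, -0.195, 0]}, {"translation": [0.06, 0.005, -0.1], "rotation": [0.02, -0.195, 0]}, {"translation": [0.06, 0.005, -0.16], "rotation": [0.02, -0.195, 0]}, {"translation": [0.06, 0.005, -0.22], "rotation": [0.02, -0.195, 0]}, {"translation": [0.06, 0.005, -0.27], "rotation": [0.02, -0.195, 0]}, {"translation": [0.06, 0.005, -0.297], "rotation": [0.02, -0.195, 0]}, {"translation": [0.06, 0.005, -0.297], "rotation": [0.02, -0.195, 0]}], jaw=1, newtons=20)

```text
t: 11.23
eef_pos: [0.472, -0.153, 0.0151]
ee_rot: [3.141, -0.17, 0.102]
force: [-0.6, -0.4, -0.2]
width: 0.0264
gripper_force: 0.0
```

```bash
python3 - <<'E'
from h import *
print(proj("side",[nest(-.055,0,.027),nest(-.06,0,.027)]))
plan(nest(-.085,0,.017),10,NY)
plan(nest(-.030,0,.020),20,NY)
E
```

```text
[[257.34567384 184.16742602]
 [258.8687648  184.09290116]]
t 11.23 pos [ 0.472  -0.153   0.0151] rpy [ 3.141 -0.17   0.102] F [-0.56 -0.35 -0.23] w 0.0264
shift [0.242 0.024 0.008] turn [ 0.001 -0.008 -0.001]
t 11.23 pos [ 0.472  -0.153   0.0151] rpy [ 3.141 -0.17   0.102] F [-0.56 -0.35 -0.23] w 0.0264
shift [0.46  0.046 0.02 ] turn [ 0.035 -0.34  -0.001]
```

Emit:
apply_moves(steps=[{"translation": [0.016, 0.0016, 0.004], "rotation": [0, 0, 0]}, {"translation": [0.032, 0.003, 0.004], "rotation": [0, 0, 0]}, {"translation": [0.048, 0.005, 0.004], "rotation": [0, 0, 0]}, {"translation": [0.064, 0.0065, 0.004], "rotation": [0, 0, 0]}, {"translation": [0.076, 0.008, 0.004], "rotation": [0, 0, 0]}, {"translation": [0.088, 0.009, 0.004], "rotation": [0, 0, 0]}, {"translation": [0.1, 0.01, 0.004], "rotation": [0, 0, 0]}, {"translation": [0.116, 0.0115, 0.004], "rotation": [0, 0, 0]}, {"translation": [0.132, 0.013, 0.004], "rotation": [0, 0, 0]}, {"translation": [0.148, 0.015, 0.004], "rotation": [0, 0, 0]}])

```text
t: 12.07
eef_pos: [0.5097, -0.1493, 0.0175]
ee_rot: [3.141, -0.173, 0.102]
force: [-1.4, -0.3, -0.0]
width: 0.0001
gripper_force: 0.6
```

Emit:
apply_moves(steps=[{"translation": [0.014, 0.0014, 0], "rotation": [0.003, -0.03, 0]}, {"translation": [0.028, 0.003, 0], "rotation": [0.006, -0.06, 0]}, {"translation": [0.042, 0.0043, 0.002], "rotation": [0.009, -0.09, 0]}, {"translation": [0.056, 0.0057, 0.004], "rotation": [0.012, -0.12, 0]}, {"translation": [0.07, 0.007, 0.006], "rotation": [0.015, -0.15, 0]}, {"translation": [0.084, 0.0086, 0.008], "rotation": [0.018, -0.18, 0]}, {"translation": [0.098, 0.01, 0.01], "rotation": [0.021, -0.21, 0]}, {"translation": [0.112, 0.0115, 0.012], "rotation": [0.024, -0.24, 0]}, {"translation": [0.126, 0.013, 0.013], "rotation": [0.027, -0.27, 0]}, {"translation": [0.14, 0.0143, 0.014], "rotation": [0.03, -0.3, 0]}])

```text
t: 12.9
eef_pos: [0.5447, -0.1457, 0.0212]
ee_rot: [3.141, -0.333, 0.102]
force: [-1.7, -0.7, 0.0]
width: 0.0003
gripper_force: 0.5
```

```bash
python3 - <<'E'
from h import *
plan(nest(-.030,0,.021),20,NY)
t=grab_frame("top");s=grab_frame("side")
f=lambda im,x,y:cv2.resize(im[y:y+120,x:x+100],(400,480),interpolation=cv2.INTER_CUBIC)
cv2.imwrite("pics/c5.png",np.hstack([f(t,300,120),f(s,190,120)]))
E
```

```text
t 12.9 pos [ 0.5447 -0.1457  0.0212] rpy [ 3.141 -0.333  0.102] F [-1.73 -0.73  0.03] w 0.0003
shift [ 0.17   0.017 -0.001] turn [ 0.005 -0.031 -0.   ]
```

View pics/c5.png

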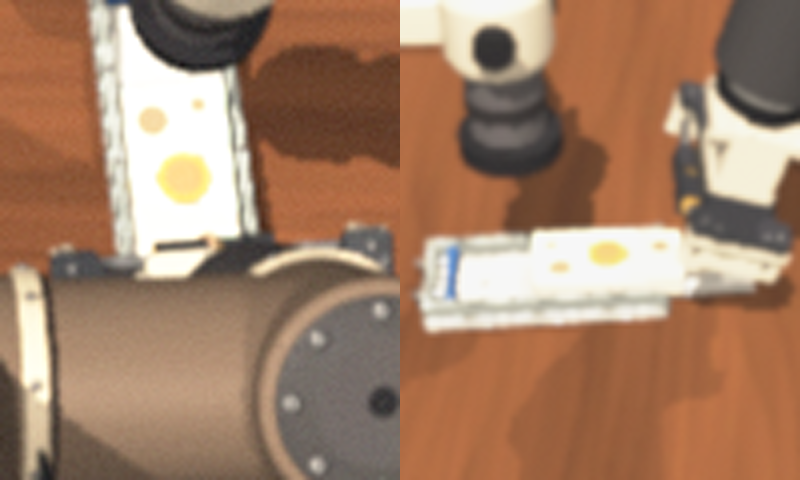

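Pushing works as planned: the disc has moved to side px ~(242,183), with the finger square behind the board. I'll continue.

Emit:
apply_moves(steps=[{"translation": [0.014, 0.0014, 0], "rotation": [0.0, 0, 0]}, {"translation": [0.028, 0.003, 0], "rotation": [0, -0.01, 0]}, {"translation": [0.042, 0.0043, 0], "rotation": [0.002, -0.02, 0]}, {"translation": [0.056, 0.0057, 0], "rotation": [0.005, -0.03, 0]}, {"translation": [0.07, 0.007, 0], "rotation": [0.005, -0.03, 0]}, {"translation": [0.084, 0.0086, 0], "rotation": [0.005, -0.03, 0]}, {"translation": [0.098, 0.01, 0], "rotation": [0.005, -0.03, 0]}, {"translation": [0.112, 0.0115, 0], "rotation": [0.005, -0.03, 0]}, {"translation": [0.126, 0.013, 0], "rotation": [0.005, -0.03, 0]}, {"translation": [0.14, 0.0143, 0], "rotation": [0.005, -0.03, 0]}])

```text
t: 13.83
eef_pos: [0.5796, -0.1422, 0.021]
ee_rot: [-3.141, -0.347, 0.102]
force: [-2.5, 0.5, 1.9]
width: 0.0003
gripper_force: 0.8
```

Emit:
apply_moves(steps=[{"translation": [0.008, 0.0008, 0], "rotation": [0, 0, 0]}, {"translation": [0.016, 0.0016, 0], "rotation": [0, 0, 0]}, {"translation": [0.024, 0.0024, 0], "rotation": [0, 0, 0]}, {"translation": [0.032, 0.0032, 0], "rotation": [0, 0, 0]}, {"translation": [0.04, 0.004, 0], "rotation": [0, 0, 0]}, {"translation": [0.044, 0.0044, 0], "rotation": [0, 0, 0]}, {"translation": [0.048, 0.0048, 0], "rotation": [0, 0, 0]}, {"translation": [0.052, 0.0052, 0], "rotation": [0, 0, 0]}, {"translation": [0.056, 0.0056, 0], "rotation": [0, 0, 0]}, {"translation": [0.06, 0.006, 0], "rotation": [0, 0, 0]}])

```text
t: 14.67
eef_pos: [0.5945, -0.1407, 0.0211]
ee_rot: [-3.141, -0.347, 0.102]
force: [-0.5, -0.7, -0.1]
width: 0.0008
gripper_force: 0.3
```

```bash
python3 - <<'E'
from h import *
plan(nest(-.012,0,.021),20,NY)
t=grab_frame("top");s=grab_frame("side")
f=lambda im,x,y:cv2.resize(im[y:y+120,x:x+100],(400,480),interpolation=cv2.INTER_CUBIC)
cv2.imwrite("pics/c6.png",np.hstack([f(t,300,120),cv2.resize(s[160:210,190:270],(640,400),interpolation=cv2.INTER_CUBIC)[:, :400]])if 0 else cv2.resize(s[150:220,190:290],(800,560),interpolation=cv2.INTER_CUBIC))
E
```

```text
t 14.67 pos [ 0.5945 -0.1407  0.0211] rpy [-3.141 -0.347  0.102] F [-0.45 -0.69 -0.1 ] w 0.0008
shift [ 0.042  0.004 -0.   ] turn [ 0.    -0.004 -0.   ]
```

View pics/c6.png

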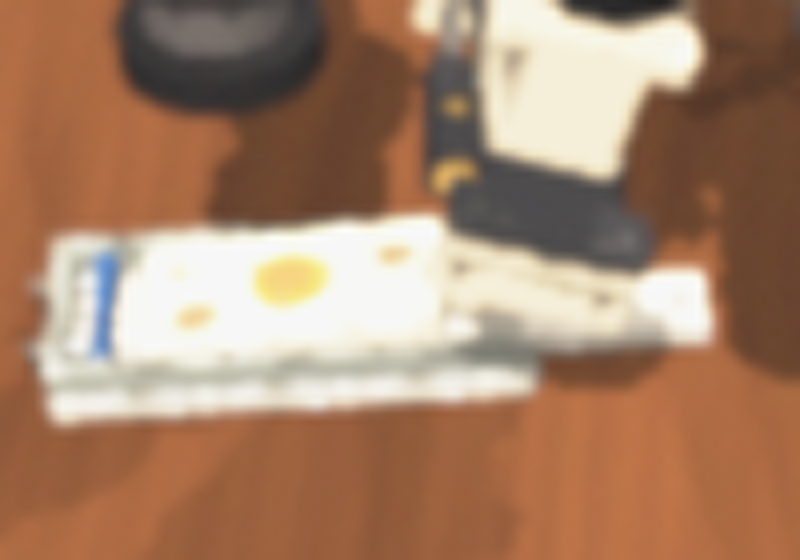

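Emit:
apply_moves(steps=[{"translation": [0.005, 0.0005, 0], "rotation": [0, 0, 0]}, {"translation": [0.01, 0.001, 0], "rotation": [0, 0, 0]}, {"translation": [0.015, 0.0015, 0], "rotation": [0, 0, 0]}, {"translation": [0.02, 0.002, 0], "rotation": [0, 0, 0]}, {"translation": [0.024, 0.0024, 0], "rotation": [0, 0, 0]}, {"translation": [0.028, 0.0028, 0], "rotation": [0, 0, 0]}, {"translation": [0.032, 0.0032, 0], "rotation": [0, 0, 0]}, {"translation": [0.036, 0.0036, 0], "rotation": [0, 0, 0]}, {"translation": [0.036, 0.0036, 0], "rotation": [0, 0, 0]}, {"translation": [0.036, 0.0036, 0], "rotation": [0, 0, 0]}])

```text
t: 15.6
eef_pos: [0.6036, -0.1398, 0.0212]
ee_rot: [-3.141, -0.347, 0.102]
force: [-0.6, 0.3, -0.6]
width: 0.0005
gripper_force: 0.1
```

Emit:
apply_moves(steps=[{"translation": [0.002, 0.0002, 0], "rotation": [0, 0, 0]}, {"translation": [0.004, 0.0004, 0], "rotation": [0, 0, 0]}, {"translation": [0.006, 0.0006, 0], "rotation": [0, 0, 0]}, {"translation": [0.008, 0.0008, 0], "rotation": [0, 0, 0]}, {"translation": [0.008, 0.0008, 0], "rotation": [0, 0, 0]}, {"translation": [0.008, 0.0008, 0], "rotation": [0, 0, 0]}, {"translation": [0.008, 0.0008, 0], "rotation": [0, 0, 0]}, {"translation": [0.008, 0.0008, 0], "rotation": [0, 0, 0]}, {"translation": [0.008, 0.0008, 0], "rotation": [0, 0, 0]}, {"translation": [0.008, 0.0008, 0], "rotation": [0, 0, 0]}])

```text
t: 16.43
eef_pos: [0.6055, -0.1396, 0.0211]
ee_rot: [-3.141, -0.347, 0.102]
force: [0.6, 0.4, 0.3]
width: 0.0006
gripper_force: 0.2
```

Emit:
apply_moves(steps=[{"translation": [0.002, 0.0002, 0], "rotation": [0, 0, 0]}, {"translation": [0.004, 0.0004, 0], "rotation": [0, 0, 0]}, {"translation": [0.006, 0.0006, 0], "rotation": [0, 0, 0]}, {"translation": [0.008, 0.0008, 0], "rotation": [0, 0, 0]}, {"translation": [0.008, 0.0008, 0], "rotation": [0, 0, 0]}, {"translation": [0.008, 0.0008, 0], "rotation": [0, 0, 0]}, {"translation": [0.008, 0.0008, 0], "rotation": [0, 0, 0]}, {"translation": [0.008, 0.0008, 0], "rotation": [0, 0, 0]}, {"translation": [0.008, 0.0008, 0], "rotation": [0, 0, 0]}, {"translation": [0.008, 0.0008, 0], "rotation": [0, 0, 0]}])

```text
t: 17.27
eef_pos: [0.6073, -0.1394, 0.0211]
ee_rot: [-3.141, -0.347, 0.102]
force: [-1.0, -0.4, 0.1]
width: 0.0005
gripper_force: 0.3
```

Emit:
apply_moves(steps=[{"translation": [0.002, 0.0002, 0], "rotation": [0, 0, 0]}, {"translation": [0.004, 0.0004, 0], "rotation": [0, 0, 0]}, {"translation": [0.006, 0.0006, 0], "rotation": [0, 0, 0]}, {"translation": [0.008, 0.0008, 0], "rotation": [0, 0, 0]}, {"translation": [0.008, 0.0008, 0], "rotation": [0, 0, 0]}, {"translation": [0.008, 0.0008, 0], "rotation": [0, 0, 0]}, {"translation": [0.008, 0.0008, 0], "rotation": [0, 0, 0]}, {"translation": [0.008, 0.0008, 0], "rotation": [0, 0, 0]}, {"translation": [0.008, 0.0008, 0], "rotation": [0, 0, 0]}, {"translation": [0.008, 0.0008, 0], "rotation": [0, 0, 0]}])

```text
t: 18.1
eef_pos: [0.6083, -0.1394, 0.0207]
ee_rot: [-3.141, -0.345, 0.102]
force: [-4.3, -0.9, 1.9]
width: 0.0007
gripper_force: 2.6
```

```bash
python3 - <<'E'
from h import *
import time
a=[]
for i in range(6):
    s=grab_frame("side"); a.append(get_state()["force"])
print(np.mean(a,0).round(2), get_state()["t"])
plan(nest(-.0054,0,.021),20,NY)
cv2.imwrite("pics/c7.png",cv2.resize(s[150:220,190:290],(800,560),interpolation=cv2.INTER_CUBIC))
E
```

```text
[-4.9  -0.72  2.76] 18.4
t 18.4 pos [ 0.6083 -0.1393  0.0207] rpy [-3.141 -0.345  0.102] F [-4.96 -1.26  2.88] w 0.0005
shift [0.013 0.001 0.001] turn [-0.    -0.008  0.   ]
```

View pics/c7.png

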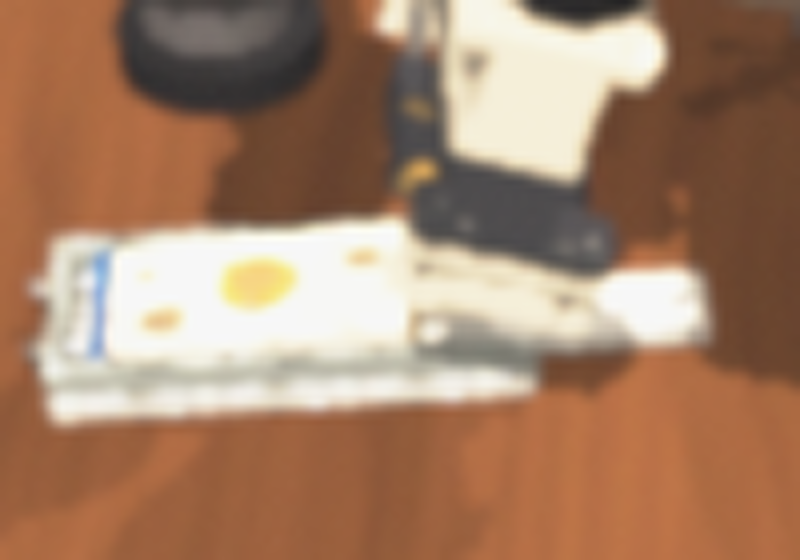

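Emit:
apply_moves(steps=[{"translation": [0.002, 0.0002, 0.001], "rotation": [0, 0, 0]}, {"translation": [0.004, 0.0004, 0.002], "rotation": [0, 0, 0]}, {"translation": [0.006, 0.0006, 0.002], "rotation": [0, 0, 0]}, {"translation": [0.008, 0.0008, 0.002], "rotation": [0, 0, 0]}, {"translation": [0.01, 0.001, 0.002], "rotation": [0, 0, 0]}, {"translation": [0.012, 0.0012, 0.002], "rotation": [0, 0, 0]}, {"translation": [0.012, 0.0012, 0.002], "rotation": [0, 0, 0]}, {"translation": [0.012, 0.0012, 0.002], "rotation": [0, 0, 0]}, {"translation": [0.012, 0.0012, 0.002], "rotation": [0, 0, 0]}, {"translation": [0.012, 0.0012, 0.002], "rotation": [0, 0, 0]}])

```text
t: 19.23
eef_pos: [0.6123, -0.1389, 0.0215]
ee_rot: [-3.141, -0.347, 0.102]
force: [-5.6, -1.5, -0.8]
width: 0.0007
gripper_force: 2.4
```

```bash
cat > look.py <<'E'
from h import *
import sys
a=[]
for i in range(4):
    s=grab_frame("side"); a.append(get_state()["force"])
print(np.mean(a,0).round(2))
plan(nest(-.0054,0,.021),20,NY)
def cen(m,name):
    m=cv2.morphologyEx(m.astype(np.uint8),cv2.MORPH_OPEN,np.ones((2,2))); n,l,stt,c=cv2.connectedComponentsWithStats(m); i=1+stt[1:,4].argmax(); print(name,stt[i],c[i].round(2)+[190,160]); return c[i]+[190,160]
roi=s[160:205,190:262].astype(int); hsv=cv2.cvtColor(s[160:205,190:262],cv2.COLOR_BGR2HSV)
y=cen((hsv[...,0]>15)&(hsv[...,0]<30)&(hsv[...,1]>70)&(hsv[...,2]>190),"disc"); b=cen((hsv[...,0]>100)&(hsv[...,0]<125)&(hsv[...,1]>70),"jaw")
c,sn=np.cos(NY),np.sin(NY)
for nm,uv,z in(("disc",y,.024),("jaw",b,.022)):
    p=ray("side",uv,z)[:2]-N; print(nm,"nest xy mm",np.round([1e3*(c*p[0]+sn*p[1]),1e3*(-sn*p[0]+c*p[1])],1))
E
python3 look.py; python3 - <<'E'
E
```

```text
[-4.42 -1.32 -0.83]
t 19.43 pos [ 0.6123 -0.1389  0.0216] rpy [-3.141 -0.347  0.102] F [-4.34 -1.44 -0.94] w 0.0005
shift [-0.003 -0.001 -0.002] turn [ 0.    -0.005 -0.   ]
disc [28 23  8  6 39] [221.49 185.79]Traceback (most recent call last):
  File "look.py", line 11, in <module>
    y=cen((hsv[...,0]>15)&(hsv[...,0]<30)&(hsv[...,1]>70)&(hsv[...,2]>190),"disc"); b=cen((hsv[...,0]>100)&(hsv[...,0]<125)&(hsv[...,1]>70),"jaw")
                                                                                      ~~~^^^^^^^^^^^^^^^^^^^^^^^^^^^^^^^^^^^^^^^^^^^^^^^^^^^^^^^^^
  File "look.py", line 9, in cen
    m=cv2.morphologyEx(m.astype(np.uint8),cv2.MORPH_OPEN,np.ones((2,2))); n,l,stt,c=cv2.connectedComponentsWithStats(m); i=1+stt[1:,4].argmax(); print(name,stt[i],c[i].round(2)+[190,160]); return c[i]+[190,160]
                                                                                                                             ~~~~~~~~~~~~~~~~^^
ValueError: attempt to get argmax of an empty sequence
```

```bash
sed -i 's/hsv\[...,1\]>70),"jaw"/hsv[...,1]>90),"jaw"/; s/MORPH_OPEN,np.ones((2,2))/MORPH_CLOSE,np.ones((2,2))/' look.py; python3 look.py; python3 - <<'E'
from h import *
s=grab_frame("side"); cv2.imwrite("pics/c8.png",cv2.resize(s[165:210,190:255],(780,540),interpolation=cv2.INTER_CUBIC))
E
```

```text
[-4.61 -1.33 -0.69]
t 19.63 pos [ 0.6124 -0.1389  0.0216] rpy [-3.141 -0.347  0.102] F [-3.97 -1.58 -0.28] w 0.0003
shift [-0.003 -0.001 -0.002] turn [ 0.    -0.004 -0.   ]
disc [27 23 10  6 41] [221.49 185.78]
jaw [11 31  1  2  2] [201.  191.5]
disc nest xy mm [62.4 -4.4]
jaw nest xy mm [128.   17.1]
```

View pics/c8.png

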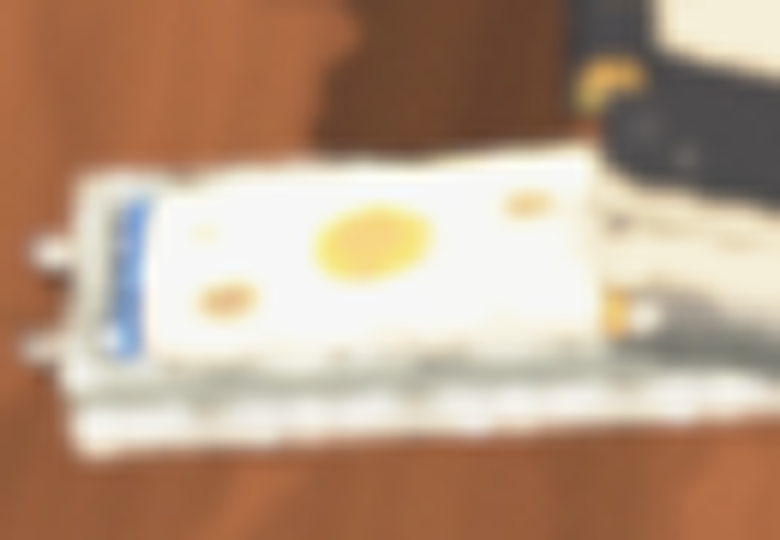

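Lip gold shows at side px (241.4,191), level with the board's rear, so the rear is past the lip (centre ≈ 62 mm) and still up. I'll push about 1 mm more and drag the rear down with the finger.

Emit:
apply_moves(steps=[{"translation": [0.002, 0.0002, 0], "rotation": [0, 0, 0]}, {"translation": [0.005, 0.0005, 0], "rotation": [0, 0, 0]}, {"translation": [0.005, 0.0005, -0.002], "rotation": [0, 0, 0]}, {"translation": [0.005, 0.0005, -0.004], "rotation": [0, 0, 0]}, {"translation": [0.005, 0.0005, -0.006], "rotation": [0, 0, 0]}, {"translation": [0.005, 0.0005, -0.008], "rotation": [0, 0, 0]}, {"translation": [0.005, 0.0005, -0.009], "rotation": [0, 0, 0]}, {"translation": [0.005, 0.0005, -0.009], "rotation": [0, 0, 0]}, {"translation": [0.005, 0.0005, -0.009], "rotation": [0, 0, 0]}, {"translation": [0.005, 0.0005, -0.009], "rotation": [0, 0, 0]}])

```text
t: 20.52
eef_pos: [0.6134, -0.1388, 0.0192]
ee_rot: [-3.141, -0.346, 0.102]
force: [-4.1, -0.5, -0.6]
width: 0.0007
gripper_force: 2.5
```

```bash
python3 look.py
```

```text
[-5.25 -1.21 -0.52]
t 20.72 pos [ 0.6135 -0.1388  0.0192] rpy [-3.141 -0.346  0.102] F [-5.32 -1.   -0.56] w 0.0007
shift [-0.007 -0.001  0.007] turn [-0.    -0.005 -0.   ]
disc [27 24  9  6 44] [221.2 186.3]
jaw [11 27  1  6  6] [201.  189.5]
disc nest xy mm [63.3 -1.8]
jaw nest xy mm [128.6   7. ]
```

Emit:
apply_moves(steps=[{"translation": [-0.004, -0.0004, 0], "rotation": [0, 0, 0]}, {"translation": [-0.008, -0.0008, 0], "rotation": [0, 0, 0]}, {"translation": [-0.012, -0.0012, 0], "rotation": [0, 0, 0]}, {"translation": [-0.016, -0.0016, 0], "rotation": [0, 0, 0]}, {"translation": [-0.022, -0.0022, 0], "rotation": [0, 0, 0]}, {"translation": [-0.04, -0.004, 0], "rotation": [0, 0, 0]}, {"translation": [-0.08, -0.008, 0], "rotation": [0, 0, 0]}, {"translation": [-0.12, -0.012, 0], "rotation": [0, 0, 0]}, {"translation": [-0.12, -0.012, 0], "rotation": [0, 0, 0]}, {"translation": [-0.12, -0.012, 0], "rotation": [0, 0, 0]}])

```text
t: 21.55
eef_pos: [0.5831, -0.1418, 0.0197]
ee_rot: [-3.141, -0.347, 0.102]
force: [0.6, 0.2, -0.1]
width: 0.0004
gripper_force: 0.0
```

```bash
python3 look.py;  python3 - <<'E'
from h import *
s=grab_frame("side"); cv2.imwrite("pics/c9.png",cv2.resize(s[165:210,190:255],(780,540),interpolation=cv2.INTER_CUBIC))
plan(nest(-.035,0,.07),30,NY)
plan(nest(.006,0,.04),30,NY)
E
```

```text
[ 0.29 -0.11  0.29]
t 21.75 pos [ 0.5841 -0.1417  0.0195] rpy [-3.141 -0.347  0.102] F [ 0.04 -0.12  0.27] w 0.0004
shift [0.11  0.011 0.006] turn [ 0.    -0.003 -0.001]
disc [29 23  9  6 43] [223.   185.67]
jaw [13 24  1  1  1] [203. 184.]
disc nest xy mm [57.5 -4.5]
jaw nest xy mm [123.7 -20.7]
t 21.8 pos [ 0.5841 -0.1417  0.0194] rpy [-3.141 -0.347  0.102] F [-0.83 -0.48 -0.87] w 0.0001
shift [-0.008 -0.001  0.202] turn [ 0.034 -0.335 -0.001]
t 21.8 pos [ 0.5841 -0.1417  0.0194] rpy [-3.141 -0.347  0.102] F [-0.83 -0.48 -0.87] w 0.0001
shift [0.156 0.015 0.082] turn [ 0.034 -0.335 -0.001]
```

View pics/c9.png

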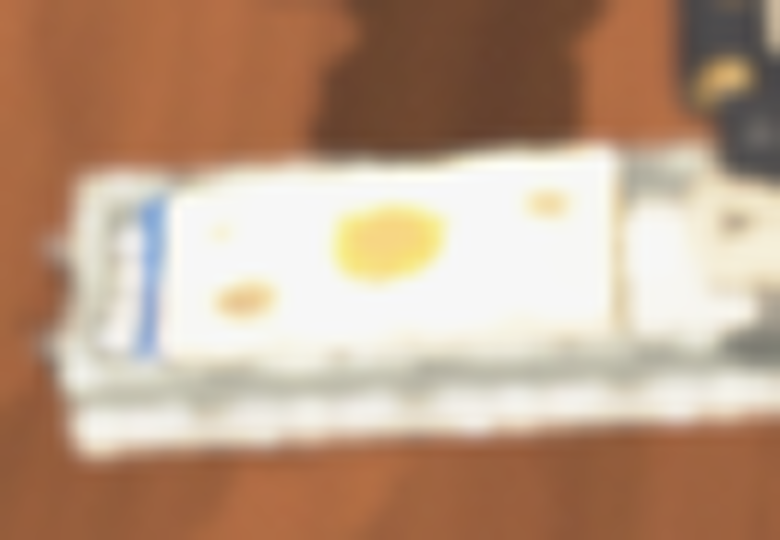

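The board slid back onto the lip when the finger left (disc px (223,185.7), about 58 mm, with the lip just visible behind it). A leaned finger's bottom face, set on the rear top edge, pushes forward and down at once. I'll do that at about 32° lean.

Emit:
apply_moves(steps=[{"translation": [-0.008, -0.001, 0.05], "rotation": [0.01, -0.1, 0]}, {"translation": [-0.008, -0.001, 0.1], "rotation": [0.02, -0.2, 0]}, {"translation": [-0.008, -0.001, 0.15], "rotation": [0.03, -0.3, 0]}, {"translation": [-0.008, -0.001, 0.18], "rotation": [0.04, -0.4, 0]}, {"translation": [0.02, 0.002, 0.18], "rotation": [0.04, -0.4, 0]}, {"translation": [0.06, 0.006, 0.16], "rotation": [0.04, -0.4, 0]}, {"translation": [0.1, 0.0095, 0.13], "rotation": [0.04, -0.4, 0]}, {"translation": [0.11, 0.0105, 0.1], "rotation": [0.04, -0.4, 0]}, {"translation": [0.11, 0.0105, 0.085], "rotation": [0.04, -0.4, 0]}, {"translation": [0.11, 0.0105, 0.082], "rotation": [0.04, -0.4, 0]}])

```text
t: 22.63
eef_pos: [0.6121, -0.139, 0.0382]
ee_rot: [3.141, -0.555, 0.103]
force: [0.2, -0.4, 1.0]
width: 0.0006
gripper_force: 0.0
```

```bash
cat > st.py <<'E'
from h import *
a=[]
for i in range(4): s=grab_frame("side"); a.append(get_state()["force"])
st=get_state(); p=st["eef_pos"][:2]-N; c,sn=np.cos(NY),np.sin(NY)
F=np.mean(a,0); print("t",round(st["t"],2),"nest x,y mm",round(1e3*(c*p[0]+sn*p[1]),1),round(1e3*(c*p[1]-sn*p[0]),1),"z",round(1e3*st["eef_pos"][2],1),"lean",round(-np.degrees(st["ee_rot"][1]),1),"F",F.round(1))
hsv=cv2.cvtColor(s[170:200,205:232],cv2.COLOR_BGR2HSV); m=(hsv[...,0]>15)&(hsv[...,0]<30)&(hsv[...,1]>60)
print("disc px",np.argwhere(m).mean(0)[::-1]+[205,170],m.sum())
cv2.imwrite("pics/last.png",cv2.resize(s[165:210,190:255],(780,540),interpolation=cv2.INTER_CUBIC))
E
python3 st.py
```

```text
t 22.83 nest x,y mm -5.6 -0.0 z 39.6 lean 31.9 F [-0.1 -0.2 -0.3]
disc px [220.09433962 185.32075472] 53
```

Emit:
apply_moves(steps=[{"translation": [0, 0, -0.008], "rotation": [0, 0, 0]}, {"translation": [0, 0, -0.014], "rotation": [0, 0, 0]}, {"translation": [0, 0, -0.018], "rotation": [0, 0, 0]}, {"translation": [0, 0, -0.02], "rotation": [0, 0, 0]}, {"translation": [0, 0, -0.022], "rotation": [0, 0, 0]}, {"translation": [0, 0, -0.024], "rotation": [0, 0, 0]}, {"translation": [0, 0, -0.026], "rotation": [0, 0, 0]}, {"translation": [0, 0, -0.026], "rotation": [0, 0, 0]}, {"translation": [0, 0, -0.026], "rotation": [0, 0, 0]}, {"translation": [0, 0, -0.026], "rotation": [0, 0, 0]}])

```text
t: 23.67
eef_pos: [0.6111, -0.1391, 0.0333]
ee_rot: [3.141, -0.557, 0.102]
force: [-0.4, 0.7, 0.2]
width: 0.0002
gripper_force: 0.0
```

```bash
python3 st.py
```

```text
t 23.87 nest x,y mm -5.9 -0.0 z 33.4 lean 31.9 F [ 0.3 -0.   0.2]
disc px [220.27777778 185.16666667] 54
```

Not touching yet. I'll go down 1.5 mm more, then forward 2 mm.

Emit:
apply_moves(steps=[{"translation": [0, 0, -0.002], "rotation": [0, 0, 0]}, {"translation": [0, 0, -0.004], "rotation": [0, 0, 0]}, {"translation": [0, 0, -0.006], "rotation": [0, 0, 0]}, {"translation": [0.002, 0.0002, -0.006], "rotation": [0, 0, 0]}, {"translation": [0.004, 0.0004, -0.006], "rotation": [0, 0, 0]}, {"translation": [0.006, 0.0006, -0.006], "rotation": [0, 0, 0]}, {"translation": [0.008, 0.0008, -0.006], "rotation": [0, 0, 0]}, {"translation": [0.008, 0.0008, -0.006], "rotation": [0, 0, 0]}, {"translation": [0.008, 0.0008, -0.006], "rotation": [0, 0, 0]}, {"translation": [0.008, 0.0008, -0.006], "rotation": [0, 0, 0]}])

```text
t: 24.7
eef_pos: [0.6131, -0.1389, 0.0318]
ee_rot: [3.141, -0.557, 0.102]
force: [-1.9, 0.3, 0.8]
width: 0.0007
gripper_force: 0.2
```

```bash
python3 st.py
```

```text
t 24.9 nest x,y mm -3.9 -0.0 z 31.8 lean 31.9 F [-0.6 -0.1  0.1]
disc px [220.27777778 185.16666667] 54
```

Emit:
apply_moves(steps=[{"translation": [0.002, 0.0002, 0], "rotation": [0, 0, 0]}, {"translation": [0.004, 0.0004, 0], "rotation": [0, 0, 0]}, {"translation": [0.006, 0.0006, 0], "rotation": [0, 0, 0]}, {"translation": [0.008, 0.0008, 0], "rotation": [0, 0, 0]}, {"translation": [0.01, 0.001, 0], "rotation": [0, 0, 0]}, {"translation": [0.012, 0.0012, 0], "rotation": [0, 0, 0]}, {"translation": [0.012, 0.0012, 0], "rotation": [0, 0, 0]}, {"translation": [0.012, 0.0012, 0], "rotation": [0, 0, 0]}, {"translation": [0.012, 0.0012, 0], "rotation": [0, 0, 0]}, {"translation": [0.012, 0.0012, 0], "rotation": [0, 0, 0]}])

```text
t: 25.73
eef_pos: [0.6157, -0.1386, 0.0315]
ee_rot: [3.142, -0.556, 0.102]
force: [-3.9, -0.1, 1.4]
width: 0.0003
gripper_force: 1.9
```

```bash
python3 st.py
```

```text
t 25.93 nest x,y mm -0.9 0.0 z 31.7 lean 31.9 F [-4.1  0.1  1.9]
disc px [219.32075472 185.49056604] 53
```

Emit:
apply_moves(steps=[{"translation": [0.002, 0.0002, 0], "rotation": [0, 0, 0]}, {"translation": [0.004, 0.0004, 0], "rotation": [0, 0, 0]}, {"translation": [0.006, 0.0006, 0], "rotation": [0, 0, 0]}, {"translation": [0.008, 0.0008, 0], "rotation": [0, 0, 0]}, {"translation": [0.01, 0.001, 0], "rotation": [0, 0, 0]}, {"translation": [0.01, 0.001, -0.002], "rotation": [0, 0, 0]}, {"translation": [0.01, 0.001, -0.004], "rotation": [0, 0, 0]}, {"translation": [0.01, 0.001, -0.006], "rotation": [0, 0, 0]}, {"translation": [0.01, 0.001, -0.008], "rotation": [0, 0, 0]}, {"translation": [0.01, 0.001, -0.008], "rotation": [0, 0, 0]}])

```text
t: 26.77
eef_pos: [0.6192, -0.1384, 0.03]
ee_rot: [3.141, -0.558, 0.103]
force: [-1.4, 0.2, 0.6]
width: 0.0004
gripper_force: 0.9
```

```bash
python3 st.py
```

```text
t 26.97 nest x,y mm 2.1 -0.1 z 30.0 lean 32.0 F [-0.4 -0.1  1. ]
disc px [219.24074074 185.90740741] 54
```

The forward load has gone while the board stays forward, so the lip now holds it. I'll press down further.

Emit:
apply_moves(steps=[{"translation": [0, 0, -0.003], "rotation": [0, 0, 0]}, {"translation": [0, 0, -0.006], "rotation": [0, 0, 0]}, {"translation": [0, 0, -0.009], "rotation": [0, 0, 0]}, {"translation": [0, 0, -0.012], "rotation": [0, 0, 0]}, {"translation": [0, 0, -0.015], "rotation": [0, 0, 0]}, {"translation": [0, 0, -0.018], "rotation": [0, 0, 0]}, {"translation": [0, 0, -0.018], "rotation": [0, 0, 0]}, {"translation": [0, 0, -0.018], "rotation": [0, 0, 0]}, {"translation": [0, 0, -0.018], "rotation": [0, 0, 0]}, {"translation": [0, 0, -0.018], "rotation": [0, 0, 0]}])

```text
t: 27.8
eef_pos: [0.6185, -0.1384, 0.0252]
ee_rot: [3.141, -0.557, 0.102]
force: [-2.5, -0.4, 1.6]
width: 0.0003
gripper_force: 0.8
```

```bash
python3 st.py
```

```text
t 28.0 nest x,y mm 1.6 -0.0 z 25.2 lean 31.9 F [-1.5 -0.6  1.3]
disc px [218.85454545 186.41818182] 55
```

View pics/last.png

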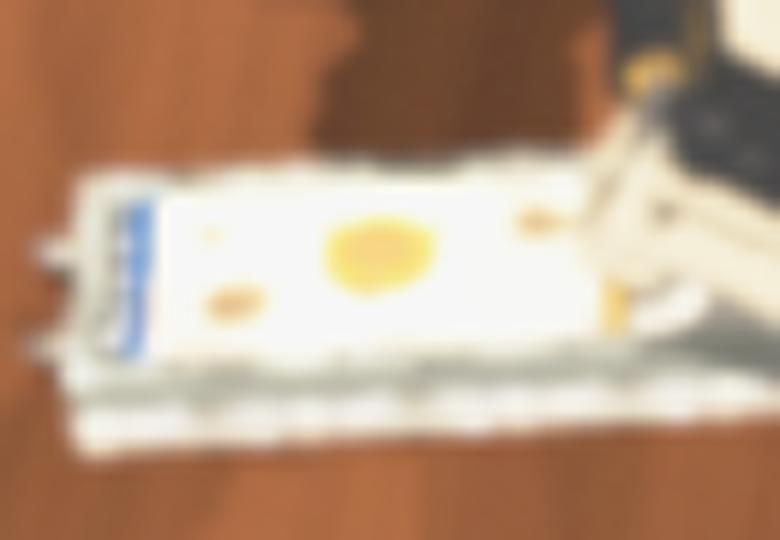

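That makes 12 pictures viewed, which is over the limit of 10. I'll use numbers only from here. The board is behind the lip and nearly flat, so I'll press until the force rises.

Emit:
apply_moves(steps=[{"translation": [0, 0, -0.003], "rotation": [0, 0, 0]}, {"translation": [0, 0, -0.006], "rotation": [0, 0, 0]}, {"translation": [0, 0, -0.008], "rotation": [0, 0, 0]}, {"translation": [0, 0, -0.01], "rotation": [0, 0, 0]}, {"translation": [0, 0, -0.01], "rotation": [0, 0, 0]}, {"translation": [0, 0, -0.01], "rotation": [0, 0, 0]}, {"translation": [0, 0, -0.01], "rotation": [0, 0, 0]}, {"translation": [0, 0, -0.01], "rotation": [0, 0, 0]}, {"translation": [0, 0, -0.01], "rotation": [0, 0, 0]}, {"translation": [0, 0, -0.01], "rotation": [0, 0, 0]}])

```text
t: 28.83
eef_pos: [0.6189, -0.1385, 0.0245]
ee_rot: [3.141, -0.56, 0.102]
force: [-11.4, 0.6, 18.9]
width: 0.0005
gripper_force: 11.2
```

```bash
python3 st.py
```

```text
t 29.03 nest x,y mm 2.0 -0.1 z 24.5 lean 32.1 F [-11.7   0.4  18.8]
disc px [218.85454545 186.41818182] 55
```

Emit:
apply_moves(steps=[{"translation": [0, 0, 0.005], "rotation": [0, 0, 0]}, {"translation": [0, 0, 0.01], "rotation": [0, 0, 0]}, {"translation": [-0.01, -0.001, 0.02], "rotation": [0, 0, 0]}, {"translation": [-0.02, -0.002, 0.04], "rotation": [0, 0, 0]}, {"translation": [-0.06, -0.006, 0.08], "rotation": [0, 0, 0]}, {"translation": [-0.1, -0.01, 0.12], "rotation": [0, 0, 0]}, {"translation": [-0.16, -0.016, 0.16], "rotation": [0, 0, 0]}, {"translation": [-0.24, -0.024, 0.2], "rotation": [0, 0, 0]}, {"translation": [-0.32, -0.032, 0.2], "rotation": [0, 0, 0]}, {"translation": [-0.4, -0.04, 0.2], "rotation": [0, 0, 0]}])

```text
t: 29.87
eef_pos: [0.5179, -0.1482, 0.0733]
ee_rot: [3.141, -0.558, 0.103]
force: [-0.1, 0.5, -0.1]
width: 0.0003
gripper_force: 0.0
```

```bash
python3 st.py; python3 - <<'E'
from h import *
s=grab_frame("side")
hsv=cv2.cvtColor(s,cv2.COLOR_BGR2HSV)
m=((hsv[...,0]>14)&(hsv[...,0]<30)&(hsv[...,1]>60)&(hsv[...,2]>150)).astype(np.uint8); m[:,:190]=0;m[:,262:]=0;m[:165]=0;m[205:]=0
n,l,q,c=cv2.connectedComponentsWithStats(m)
for i in range(1,n): print(q[i],c[i].round(2))
# predictions, with nest as seen by the side camera alone
for nm,o in(("joint",(.617,-.1385,.102)),("side",(.6171,-.1360,.1008))):
    f=lambda x,y,z:[o[0]+np.cos(o[2])*x-np.sin(o[2])*y,o[1]+np.sin(o[2])*x+np.cos(o[2])*y,z]
    print(nm,"flat disc",proj("side",[f(.06,0,.03)]).round(1),"tilted, on lip",proj("side",[f(.057,0,.034)]).round(1),"lip ends",proj("side",[f(-.003,.035,.018),f(-.003,-.035,.018)]).round(1).tolist(),
     "rear top edge flat",proj("side",[f(0,.031,.026),f(0,-.031,.026)]).round(1).tolist(),"rear up",proj("side",[f(-.003,.031,.034),f(-.003,-.031,.034)]).round(1).tolist())
# column 241/238 brightness profile
for u in(225,234,237): print(u,s[170:202,u].tolist())
print(s[186,230:250].tolist())
E
```

```text
t 30.07 nest x,y mm -98.6 0.1 z 73.4 lean 32.0 F [-1.2 -0.3  0.2]
disc px [218.71428571 186.46428571] 56
[216 178   1   1   1] [216. 178.]
[240 180   3  13  21] [240.71 185.1 ]
[217 183   9   6  45] [221.07 185.64]
[234 183   2   1   2] [234.5 183. ]
[207 189   5   3  11] [209.09 189.82]
joint flat disc [[222.  185.2]] tilted, on lip [[222.8 184.2]] lip ends [[241.8, 194.0], [241.5, 180.4]] rear top edge flat [[240.7, 191.4], [240.4, 179.3]] rear up [[241.5, 189.4], [241.2, 177.4]]
side flat disc [[221.9 185.7]] tilted, on lip [[222.7 184.7]] lip ends [[241.7, 194.5], [241.4, 180.8]] rear top edge flat [[240.6, 191.9], [240.4, 179.8]] rear up [[241.4, 189.9], [241.1, 177.8]]
225 [[48, 72, 111], [48, 72, 111], [48, 71, 111], [48, 71, 111], [48, 71, 111], [48, 71, 110], [50, 73, 111], [67, 85, 116], [104, 119, 135], [158, 181, 187], [228, 244, 245], [246, 247, 247], [246, 247, 247], [226, 247, 247], [168, 240, 247], [146, 235, 247], [152, 236, 247], [186, 241, 247], [235, 247, 247], [246, 247, 247], [247, 247, 247], [247, 247, 247], [246, 247, 247], [228, 242, 244], [195, 216, 220], [1
[... 825 characters left out ...]
7], [246, 247, 247], [245, 247, 247], [242, 247, 247], [245, 247, 247], [247, 247, 247], [247, 247, 247], [247, 247, 247], [247, 247, 247], [247, 247, 247], [247, 247, 247], [246, 247, 247], [240, 246, 247], [209, 224, 229], [184, 202, 206], [170, 187, 189], [177, 192, 195], [217, 226, 230], [233, 240, 243], [210, 225, 234], [138, 162, 192], [79, 108, 158]]
[[247, 247, 247], [247, 247, 247], [247, 247, 247], [247, 247, 247], [247, 247, 247], [247, 247, 247], [247, 247, 247], [247, 247, 247], [247, 247, 247], [241, 247, 247], [178, 236, 246], [161, 232, 246], [225, 243, 246], [245, 247, 247], [246, 247, 247], [246, 247, 247], [246, 247, 247], [246, 247, 247], [245, 247, 247], [243, 246, 247]]
```

```bash
cat > fitb.py <<'E'
from h import *
def cen(im,u,v,r):
    u0,v0=int(round(u)),int(round(v)); w=np.clip(240-im[v0-r[1]:v0+r[1]+1,u0-r[0]:u0+r[0]+1,0].astype(float),0,None); 
    yy,xx=np.mgrid[v0-r[1]:v0+r[1]+1,u0-r[0]:u0+r[0]+1]; return np.array([(w*xx).sum(),(w*yy).sum()])/w.sum()
i0=cv2.imread("pics/side0.png"); ims=np.mean([grab_frame("side").astype(float) for _ in range(5)],0); cv2.imwrite("pics/fin.png",ims)
P0=[cen(i0,*p) for p in((326.9,299.9,(4,3)),(294.5,308.6,(5,4)),(309.8,303.6,(7,6)))]
P1=[cen(ims,*p) for p in((234.5,183,(3,2)),(209.1,189.8,(4,3)),(221.1,185.6,(6,4)))]
print(np.round(P0,2).tolist(),np.round(P1,2).tolist())
B0=np.array([.4073,.300]); Z=(.016,.016,.020); a=.0045
def tob(p): d=p[:2]-B0; return np.array([np.cos(a)*d[0]+np.sin(a)*d[1],-np.sin(a)*d[0]+np.cos(a)*d[1]])
b=[np.r_[tob(ray("side",p,z)),z-.008] for p,z in zip(P0,Z)]; print(np.round(b,4).tolist())
o=(.6171,-.1370,.101)
def model(v): # cx, cy, pitch(rear up +), yaw, z tied
    zc=.018+.06*np.sin(abs(v[2])); Rb=R.from_euler("zy",[o[2]+v[3],v[2]])
    c=np.array([o[0]+np.cos(o[2])*v[0]-np.sin(o[2])*v[1],o[1]+np.sin(o[2])*v[0]+np.cos(o[2])*v[1],zc])
    return proj("side",c+Rb.apply(b))
r=least_squares(lambda v:np.r_[(model(v)-P1).ravel(),5*v[3]/.03*.1],[.06,0,0.02,0],x_scale=[.01,.01,.01,.01]); print("cx,cy,pitch,yaw",r.x.round(4),r.fun.round(2))
E
python3 fitb.py
```

```text
[[326.42, 299.58], [293.96, 308.22], [309.27, 302.96]] [[234.38, 183.01], [208.98, 189.95], [221.05, 185.72]]
[[-0.0414, -0.0127, 0.008], [0.0397, 0.0136, 0.008], [0.002, 0.0006, 0.012]]
cx,cy,pitch,yaw [ 0.061   0.0022  0.0296 -0.0017] [-0.02  0.07  0.21  0.03 -0.2  -0.09 -0.03][ WARN:0@6.746] global loadsave.cpp:1063 imwrite_ Unsupported depth image for selected encoder is fallbacked to CV_8U.
```

Fit gives centre about 61 mm past the lip and y about 2 mm. The pitch is ambiguous against yaw, and the 19 N may partly have been the finger on the lip. I'll press again further in, with the whole finger past the lip, which also gauges the top height (expected TCP z ≈ 31 mm if flat).

Emit:
apply_moves(steps=[{"translation": [0.04, 0.004, -0.06], "rotation": [0, 0, 0]}, {"translation": [0.1, 0.01, -0.114], "rotation": [0, 0, 0]}, {"translation": [0.16, 0.0165, -0.114], "rotation": [0, 0, 0]}, {"translation": [0.22, 0.0225, -0.114], "rotation": [0, 0, 0]}, {"translation": [0.28, 0.029, -0.114], "rotation": [0, 0, 0]}, {"translation": [0.34, 0.035, -0.114], "rotation": [0, 0, 0]}, {"translation": [0.4, 0.041, -0.114], "rotation": [0, 0, 0]}, {"translation": [0.448, 0.046, -0.12], "rotation": [0, 0, 0]}, {"translation": [0.448, 0.046, -0.13], "rotation": [0, 0, 0]}, {"translation": [0.448, 0.046, -0.142], "rotation": [0, 0, 0]}])

```text
t: 31.2
eef_pos: [0.6306, -0.1366, 0.0365]
ee_rot: [3.141, -0.556, 0.103]
force: [-0.1, 0.4, -0.1]
width: 0.0005
gripper_force: 0.0
```

Emit:
apply_moves(steps=[{"translation": [0, 0, -0.002], "rotation": [0, 0, 0]}, {"translation": [0, 0, -0.004], "rotation": [0, 0, 0]}, {"translation": [0, 0, -0.006], "rotation": [0, 0, 0]}, {"translation": [0, 0, -0.008], "rotation": [0, 0, 0]}, {"translation": [0, 0, -0.01], "rotation": [0, 0, 0]}, {"translation": [0, 0, -0.012], "rotation": [0, 0, 0]}, {"translation": [0, 0, -0.014], "rotation": [0, 0, 0]}, {"translation": [0, 0, -0.014], "rotation": [0, 0, 0]}, {"translation": [0, 0, -0.014], "rotation": [0, 0, 0]}, {"translation": [0, 0, -0.014], "rotation": [0, 0, 0]}])

```text
t: 32.03
eef_pos: [0.6307, -0.1369, 0.0339]
ee_rot: [3.141, -0.557, 0.102]
force: [-0.8, -1.2, -0.0]
width: 0.0003
gripper_force: 0.0
```

```bash
python3 st.py
```

```text
t 32.23 nest x,y mm 13.7 0.2 z 33.8 lean 31.9 F [-0.1 -0.3 -0.2]
disc px [218.94642857 186.44642857] 56
```

Emit:
apply_moves(steps=[{"translation": [0, 0, -0.002], "rotation": [0, 0, 0]}, {"translation": [0, 0, -0.004], "rotation": [0, 0, 0]}, {"translation": [0, 0, -0.006], "rotation": [0, 0, 0]}, {"translation": [0, 0, -0.007], "rotation": [0, 0, 0]}, {"translation": [0, 0, -0.008], "rotation": [0, 0, 0]}, {"translation": [0, 0, -0.008], "rotation": [0, 0, 0]}, {"translation": [0, 0, -0.008], "rotation": [0, 0, 0]}, {"translation": [0, 0, -0.008], "rotation": [0, 0, 0]}, {"translation": [0, 0, -0.008], "rotation": [0, 0, 0]}, {"translation": [0, 0, -0.008], "rotation": [0, 0, 0]}])

```text
t: 33.07
eef_pos: [0.6306, -0.1369, 0.0318]
ee_rot: [3.141, -0.557, 0.102]
force: [0.2, 0.4, -0.2]
width: 0.0005
gripper_force: 0.0
```

```bash
python3 st.py
```

```text
t 33.27 nest x,y mm 13.7 0.2 z 31.8 lean 31.9 F [-0.1 -0.4  0.3]
disc px [218.94642857 186.44642857] 56
```

Emit:
apply_moves(steps=[{"translation": [0, 0, -0.001], "rotation": [0, 0, 0]}, {"translation": [0, 0, -0.002], "rotation": [0, 0, 0]}, {"translation": [0, 0, -0.003], "rotation": [0, 0, 0]}, {"translation": [0, 0, -0.004], "rotation": [0, 0, 0]}, {"translation": [0, 0, -0.005], "rotation": [0, 0, 0]}, {"translation": [0, 0, -0.006], "rotation": [0, 0, 0]}, {"translation": [0, 0, -0.006], "rotation": [0, 0, 0]}, {"translation": [0, 0, -0.006], "rotation": [0, 0, 0]}, {"translation": [0, 0, -0.006], "rotation": [0, 0, 0]}, {"translation": [0, 0, -0.006], "rotation": [0, 0, 0]}])

```text
t: 34.1
eef_pos: [0.6308, -0.1369, 0.0306]
ee_rot: [3.141, -0.558, 0.102]
force: [-2.9, 0.2, 5.3]
width: 0.0001
gripper_force: 2.7
```

```bash
python3 st.py
```

```text
t 34.3 nest x,y mm 13.9 0.2 z 30.6 lean 32.0 F [-2.2  0.4  5. ]
disc px [218.94642857 186.44642857] 56
```

Contact is stiff at z≈30.7 mm, as a flat board predicts. One firmer press, then lift off.

Emit:
apply_moves(steps=[{"translation": [0, 0, -0.001], "rotation": [0, 0, 0]}, {"translation": [0, 0, -0.002], "rotation": [0, 0, 0]}, {"translation": [0, 0, -0.003], "rotation": [0, 0, 0]}, {"translation": [0, 0, -0.004], "rotation": [0, 0, 0]}, {"translation": [0, 0, -0.004], "rotation": [0, 0, 0]}, {"translation": [0, 0, -0.004], "rotation": [0, 0, 0]}, {"translation": [0, 0, -0.004], "rotation": [0, 0, 0]}, {"translation": [0, 0, -0.004], "rotation": [0, 0, 0]}, {"translation": [0, 0, -0.004], "rotation": [0, 0, 0]}, {"translation": [0, 0, -0.004], "rotation": [0, 0, 0]}])

```text
t: 35.13
eef_pos: [0.631, -0.1369, 0.0303]
ee_rot: [3.141, -0.559, 0.102]
force: [-5.6, 1.2, 11.9]
width: 0.0007
gripper_force: 5.7
```

```bash
python3 st.py
```

```text
t 35.33 nest x,y mm 14.1 0.2 z 30.3 lean 32.0 F [-5.8  0.9 11.7]
disc px [218.94642857 186.44642857] 56
```

Emit:
apply_moves(steps=[{"translation": [0, 0, 0.01], "rotation": [0, 0, 0]}, {"translation": [0, 0, 0.02], "rotation": [0, 0, 0]}, {"translation": [0, 0, 0.04], "rotation": [0, 0, 0]}, {"translation": [-0.04, -0.004, 0.06], "rotation": [0, 0, 0]}, {"translation": [-0.1, -0.01, 0.06], "rotation": [0, 0, 0]}, {"translation": [-0.18, -0.018, 0.08], "rotation": [0, 0, 0]}, {"translation": [-0.28, -0.028, 0.12], "rotation": [0, 0, 0]}, {"translation": [-0.38, -0.038, 0.16], "rotation": [0, 0, 0]}, {"translation": [-0.48, -0.048, 0.2], "rotation": [0, 0, 0]}, {"translation": [-0.58, -0.058, 0.24], "rotation": [0, 0, 0]}])

```text
t: 36.17
eef_pos: [0.4835, -0.1516, 0.0892]
ee_rot: [3.141, -0.556, 0.102]
force: [-0.3, -0.3, 0.8]
width: 0.0005
gripper_force: 0.0
```

```bash
python3 fitb.py 2>/dev/null; python3 - <<'E'
from h import *
a=cv2.imread("pics/side0.png").astype(int);b=grab_frame("side").astype(int)
for nm,(x0,x1,y0,y1) in dict(charcoal=(195,258,275,312),third_hand=(285,322,102,160),jar=(308,335,143,172)).items(): print(nm,"mean abs diff",np.abs(a-b)[y0:y1,x0:x1].mean().round(2))
print(get_state()["t"],get_state()["eef_pos"])
E
```

```text
[[326.42, 299.58], [293.96, 308.22], [309.27, 302.96]] [[234.38, 183.01], [208.97, 189.97], [221.05, 185.72]]
[[-0.0414, -0.0127, 0.008], [0.0397, 0.0136, 0.008], [0.002, 0.0006, 0.012]]
cx,cy,pitch,yaw [ 0.061   0.0023  0.0305 -0.0017] [-0.02  0.06  0.22  0.02 -0.21 -0.08 -0.03]
charcoal mean abs diff 4.56
third_hand mean abs diff 47.79
jar mean abs diff 44.34
36.4667 [ 0.48624825 -0.15130309  0.08952552]
```

Emit:
apply_moves(steps=[{"translation": [-0.02, 0.05, 0.1], "rotation": [0, 0.1, 0]}, {"translation": [-0.04, 0.12, 0.2], "rotation": [0, 0.2, 0]}, {"translation": [-0.06, 0.2, 0.3], "rotation": [0, 0.3, 0]}, {"translation": [-0.08, 0.3, 0.4], "rotation": [0, 0.4, 0]}, {"translation": [-0.1, 0.42, 0.45], "rotation": [0, 0.5, 0]}, {"translation": [-0.1, 0.54, 0.5], "rotation": [0, 0.6, 0]}, {"translation": [-0.1, 0.66, 0.5], "rotation": [0, 0.7, 0]}, {"translation": [-0.1, 0.78, 0.5], "rotation": [0, 0.8, 0]}, {"translation": [-0.1, 0.9, 0.5], "rotation": [0, 0.9, 0]}, {"translation": [-0.1, 1, 0.5], "rotation": [0, 1, 0]}])

```text
t: 37.3
eef_pos: [0.461, 0.1014, 0.214]
ee_rot: [-3.091, -0.033, 0.088]
force: [0.2, -0.6, -0.4]
width: 0.0005
gripper_force: 0.0
```

```bash
python3 - <<'E'
from h import *
for n,box in (("side",dict(charcoal=(195,258,275,312),third_hand=(285,322,102,160),jar=(308,335,143,172))),("top",dict(third_hand=(420,475,220,270),jar=(390,428,258,292)))):
    a=cv2.imread(f"pics/{n}0.png").astype(int);b=grab_frame(n).astype(int); cv2.imwrite(f"pics/{n}end.png",b)
    for nm,(x0,x1,y0,y1) in box.items(): print(n,nm,np.abs(a-b)[y0:y1,x0:x1].mean().round(2))
# board yaw / long edges in top view: print white->dark transitions of the board between cheeks
t=cv2.cvtColor(b.astype(np.uint8),cv2.COLOR_BGR2GRAY)
for v in (150,155,160): print(v,t[v,322:368].tolist())
print(get_state()["t"],get_state()["eef_pos"])
E
```

```text
side charcoal 3.89
side third_hand 58.4
side jar 16.82
top third_hand 14.56
top jar 11.57
150 [103, 101, 112, 162, 218, 232, 233, 228, 221, 254, 255, 255, 255, 255, 255, 255, 255, 255, 255, 255, 255, 255, 255, 255, 255, 255, 255, 255, 255, 255, 255, 255, 255, 255, 220, 175, 229, 228, 181, 103, 63, 63, 62, 66, 63, 65]
155 [107, 100, 99, 134, 168, 177, 220, 219, 181, 236, 255, 255, 255, 255, 255, 255, 255, 255, 255, 255, 255, 255, 255, 254, 233, 209, 209, 209, 209, 218, 248, 255, 255, 255, 255, 203, 170, 222, 209, 131, 77, 67, 78, 88, 94, 75]
160 [102, 100, 94, 93, 138, 199, 197, 186, 189, 204, 252, 255, 255, 255, 255, 255, 255, 255, 255, 255, 255, 255, 255, 255, 255, 255, 255, 255, 255, 255, 255, 255, 255, 255, 255, 227, 157, 204, 232, 220, 133, 68, 72, 86, 106, 110]
37.4 [0.46269708 0.10253152 0.21337844][ WARN:0@3.202] global loadsave.cpp:1063 imwrite_ Unsupported depth image for selected encoder is fallbacked to CV_8U.
```

```bash
python3 - <<'E'
import cv2
a=cv2.imread("pics/top0.png");b=cv2.imread("pics/topend.png")
for n,(x0,x1,y0,y1) in dict(third_hand=(424,462,228,270),arms=(440,475,222,262),jar=(393,426,260,290),charcoal=(163,196,136,186)).items():
    r=cv2.matchTemplate(b[y0-12:y1+12,x0-12:x1+12],a[y0:y1,x0:x1],cv2.TM_CCOEFF_NORMED); _,s,_,p=cv2.minMaxLoc(r); print(n,"shift px",p[0]-12,p[1]-12,"score",round(s,3),"at zero",round(float(r[12,12]),3))
E
```

```text
third_hand shift px 0 0 score 0.876 at zero 0.876
arms shift px 0 0 score 0.983 at zero 0.983
jar shift px 0 0 score 0.976 at zero 0.976
charcoal shift px -10 -12 score 0.074 at zero -0.075
```

```bash
python3 -c "
from station import *
print(job_done())"
```

```text
the job is handed in; nothing more can be done
None
```

The board is in the nest pocket behind the lip and let go, and the job was handed in at about 37 s with no verdict shown; by my measurements it lies flat about 61 mm past the lip with the other bench items unmoved, but the jaw's hold was only inferred, and I viewed 12 pictures, over the limit of 10.

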